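# Load and clamp the orbital shaker's tray

## Task

Finish loading the orbital shaker, where the large glass-stoppered bottle already stands in a corner of the tray: set the brown solvent bottle, the small glass-stoppered bottle and the small clear bottle with the black screw cap down beside it, gently, without dropping them, so that all four stand upright on the floor of the tray. It is snug: the two big bottles fit only corner to corner. Then swing the cam lever round until it stops, so that both spring pads press on the bottles, and leave the other glassware as it is.

Things in the scene. Friction and masses are not known exactly. Their poses are not given: they have to be found in the camera images.
- shaker: white low orbital shaker fixed to the bench, 280 mm (its y) by 196 mm (its x); steel tray and cam clamp on top. Origin: centre of its underside; x points away from the robot, y to the left along the clamp's travel; yaw varies. Bottles stand 2 by 2 in the tray: the big ones in diagonal corners; any two side by side then need at most 153 mm (the two big ones would need 167)
- tray (a point): centre of the tray's rubber floor, 90 mm above the bench; axes as the shaker's. Inner faces of the 4 mm thick steel fences: x = -80, x = +80 and y = -80 mm; on the +y side two spring pads, faces at y = +80 mm with the lever at 0, serve as the wall. So the free floor is 160 by 160 mm. Fences rise 43 mm above the floor
- cam (a joint): angle of the cam with its lever about the upright pivot, rad, counter-clockwise from above. Open at 0 or less (lever to the shaker's +y, outward), stop at 1.57 (lever to the shaker's -x, robot's side); lower limit -0.45; stays where left. Moves the pads' bar towards -y by 15.3 mm per rad; below 0 the tray is up to 6 mm longer. Takes up to 10 N at the knob
- cam_knob (a point): middle of the upright round grey knob on the lever's end: 14 mm thick, 134 mm above the bench; the knob reaches from 103 to 150 mm above the bench. It runs on an arc of 55 mm radius about the pivot, which is at x = 0, y = +90 mm in the shaker's frame
- pad_near (a joint): travel of the spring pad on the shaker's -x half, m: 0 = fully out (nothing pressed), up to 0.0175 as a bottle pushes it back towards the bar. Pads are 70 mm wide, 6 to 36 mm above the tray floor; faces at tray y = +56 mm with the lever at its stop and no bottle. 2.8 N at first touch plus 0.35 N per mm
- pad_far (a joint): the same for the pad on the shaker's +x half
- brown_bottle: brown solvent bottle with blue screw cap, 88 mm diameter, 198 mm tall, 0.5 to 0.8 kg; origin at the centre of its underside, z up. Cap: 36 mm diameter, from 166 to 198 mm; body full width to 115 mm, then the shoulder slopes in to 50 mm at 160 mm
- large_stoppered: stands in the tray from the start, near its (+x, +y) corner: large clear reagent bottle with ground-glass stopper, 80 mm diameter, 150 mm tall, 0.3 to 0.55 kg; origin at the centre of its underside. Stopper (fixed): 30 mm diameter at 138 to 147 mm; body full width to 80 mm, shoulder slopes in to 50 mm at 112 mm and 30 mm at 128 mm
- small_stoppered: small clear reagent bottle with broad flat ground-glass stopper, 63 mm diameter, 115 mm tall, 0.18 to 0.37 kg; origin at the centre of its underside. Stopper (fixed): 49 mm diameter at 106 to 111 mm; body 62 mm wide to 62 mm, shoulder slopes in to 45 mm at 86 mm
- capped_bottle: small clear bottle with black ribbed screw cap, 64 mm diameter, 147 mm tall with the cap, 0.1 to 0.19 kg; origin at the centre of its underside. Cap (fixed): 34 mm diameter, from 121 to 147 mm; body straight, 64 mm wide, to 85 mm, then the shoulder slopes in to 44 mm at 112 mm
- dropper: bystander: amber dropper bottle, 38 mm diameter to 45 mm height, above that under 28 mm, 99 mm tall; origin at the centre of its underside
- amber: bystander: small amber bottle with white cap, 49 mm diameter to 60 mm height, narrowing to the 34 mm cap, 96 mm tall; origin at the centre of its underside
- flask: bystander: conical flask, 79 mm diameter, 125 mm tall; origin at the centre of its underside
- beaker: bystander: small glass beaker, 70 mm diameter, 100 mm tall; origin at the centre of its underside
There are look-alikes about, which are no part of the job. What is shaped like the small_stoppered but blue is not meant.

How it is judged:
On the way, in this order (a step that is already met when the one before it is completed fails the run):
1. all four bottles stand upright on the tray's floor while the cam lever is still open (x of brown_bottle in the frame of tray between -0.056 and 0.056 m and y of brown_bottle in the frame of tray between -0.064 and 0.056 m and z of brown_bottle in the frame of tray between -0.004 and 0.006 m and angle between each of brown_bottle, large_stoppered, small_stoppered, capped_bottle's own z axis and vertical below 0.1 rad and x of large_stoppered in the frame of tray between -0.056 and 0.056 m and y of large_stoppered in the frame of tray between -0.064 and 0.056 m and z of large_stoppered in the frame of tray between -0.004 and 0.006 m and x of small_stoppered in the frame of tray between -0.056 and 0.056 m and y of small_stoppered in the frame of tray between -0.064 and 0.056 m and z of small_stoppered in the frame of tray between -0.004 and 0.006 m and x of capped_bottle in the frame of tray between -0.056 and 0.056 m and y of capped_bottle in the frame of tray between -0.064 and 0.056 m and z of capped_bottle in the frame of tray between -0.004 and 0.006 m and value of joint cam below 0.5 rad), for 0.2 s.
2. the cam lever is at its stop and both spring pads are pushed back by bottles (value of joint cam above 1.45 rad and value of joint each of pad_near, pad_far above 0.001 m), for 0.2 s.
At the end, for the whole second after the job is handed in: all four bottles stand on the tray's floor between the fences (underside within 6 mm of the floor, tilt below 0.1 rad), at rest; the cam lever is at its stop (angle over 1.45 rad) and each spring pad is pushed back by at least 1 mm (all of step 2 and x of brown_bottle in the frame of tray between -0.056 and 0.056 m and y of brown_bottle in the frame of tray between -0.064 and 0.056 m and z of brown_bottle in the frame of tray between -0.004 and 0.006 m and angle between each of brown_bottle, large_stoppered, small_stoppered, capped_bottle's own z axis and vertical below 0.1 rad and x of large_stoppered in the frame of tray between -0.056 and 0.056 m and y of large_stoppered in the frame of tray between -0.064 and 0.056 m and z of large_stoppered in the frame of tray between -0.004 and 0.006 m and x of small_stoppered in the frame of tray between -0.056 and 0.056 m and y of small_stoppered in the frame of tray between -0.064 and 0.056 m and z of small_stoppered in the frame of tray between -0.004 and 0.006 m and x of capped_bottle in the frame of tray between -0.056 and 0.056 m and y of capped_bottle in the frame of tray between -0.064 and 0.056 m and z of capped_bottle in the frame of tray between -0.004 and 0.006 m and linear speed of each of brown_bottle, large_stoppered, small_stoppered, capped_bottle below 0.03 m/s); the robot touches nothing.
It fails at once if one of the four bottles is tipped by more than 0.5 rad (angle between any of brown_bottle, large_stoppered, small_stoppered, capped_bottle's own z axis and vertical above 0.5 rad).
It fails at once if a bottle is dropped: it comes down on the tray's floor (within 15 mm above it) at more than 0.5 m/s ((linear speed of brown_bottle above 0.5 m/s and z of brown_bottle in the frame of tray below 0.015 m and horizontal distance between brown_bottle and tray below 0.08 m) or (linear speed of large_stoppered above 0.5 m/s and z of large_stoppered in the frame of tray below 0.015 m and horizontal distance between large_stoppered and tray below 0.08 m) or (linear speed of small_stoppered above 0.5 m/s and z of small_stoppered in the frame of tray below 0.015 m and horizontal distance between small_stoppered and tray below 0.08 m) or (linear speed of capped_bottle above 0.5 m/s and z of capped_bottle in the frame of tray below 0.015 m and horizontal distance between capped_bottle and tray below 0.08 m)).
It fails at once if a bystander (dropper bottle, amber bottle, conical flask, beaker) is moved by more than 30 mm or knocked over (distance of any of dropper, amber, flask, beaker from where it was at the start of the episode above 0.03 m or angle between any of dropper, amber, flask, beaker's own z axis and vertical above 0.5 rad).
It also fails if it takes over 72 s, if anything falls off the work surface, if the arm or the gripper's body presses on something with over 40 N, if the wrist force passes 120 N, or if a joint passes its speed limit or range.

## Robot

A 6-joint arm with a two-finger parallel gripper is mounted at the origin on a cart in front of the work surface, level with it; the furniture and walls round the work are solid. World frame = base frame: x ahead of the robot, y to its left, z up, the work surface at z = 0. Lengths are in m, angles in rad, forces in N, time in s.
With the tool pointing down it reaches from about 0.275 to 0.875 m from the base axis. Payload 12.5 kg.
Tool frame: the origin (TCP) lies midway between the tips of the shut fingers; the grasp point (between the pads) lies 19 mm behind it; z points along the fingers, y is the line along which they close (so a half turn about z gives the same grasp; the last joint's range is limited). The gripper opens to 85 mm and grips with 20 to 120 N. Pads are 22 mm wide; open, the fingers measure 114 mm over their backs; the gripper's body (76 mm by 85 mm) begins 54 mm behind the grasp point. The pads swing forward as they close: fully open they stand 13 mm farther back than shut.
Start: joints at [-1.248, 0.351, 1.652, -0, 1.139, -0.085], TCP at [0.218, -0.505, 0.204] pointing down, gripper open.
Joint ranges: [-2.75, 2.75], [-0.79, 2.1], [0.01, 2.65], [-1.57, 4.71], [0.07, 3.14], [-2.87, 2.87]. Speed limits (rad/s): [2.22, 2.22, 2.79, 3.14, 3.14, 3.14].

## Interface

Orientations are given as [roll, pitch, yaw] about the fixed x, y, z axes, in that order (R = Rz(yaw) Ry(pitch) Rx(roll)).
In Python, from bench import r, snapshot, job_done gives the robot as it stands.
- The arm moves only by the tool carry_out, never from a script. Its arguments are lists of equal length, an entry for each row: "rot": the turn, a rotation vector about the tool's x, y, z in degrees, a list of three; "travel": the shift along the tool's x, y, z in cm, a list of three; "hand": the opening, from 0 (shut) to 1 (fully open). In form: {"rot": [[ax, ay, az], ...], "travel": [[x, y, z], ...], "hand": [hand, ...]}. A call has 1 to 5 rows; each row is the pose to reach, as a shift and turn from the pose commanded when the call began, along the tool's axes at that moment; what a row does not reach only later rows make up. A row lasts 1/12 s, in which the tool goes at most 41.7 mm and 7.16 degrees, less where a joint would pass 70% of its speed; a pose out of reach is approached as far as the arm can. A call with a gripper value outside its range is refused whole. The fingers move at their own pace and stop on an object; the grip force is fixed at half the most. Time passes only in rows, so rows that repeat a pose let the fingers close. It gives the time, the measured TCP pose, the force, the opening and the grip force at its end, in the units of the state.
- r.get_obs(): the state, without advancing time (a new reading comes with each control period).
- snapshot(name): name is "scene" or "top"; returns a dict with "frame" (480x640x3 uint8, red, green, blue), "vertical_fov" (degrees; the focal length in pixels is half the picture's height over the tangent of half this angle, whatever the lens; pixels are square), "cx", "cy" (the principal point, pixels), "xyz" and "attitude" of the camera in the world. Camera axes: x right, y up, looking along -z (the intrinsics and any distortion apply to the point x, -y, -z); pixel columns grow to the right and rows downward; lengths in m; the calibration is good to about 2 mm. A picture is of the moment at which its call begins. There is no depth.
- job_done(): hands the job in; it is judged then, once.
The state is a dict: "time": time; "joint_pos": joint angles; "dq": joint speeds; "joint_torque": joint torques, N m; "eef_pos": TCP position; "ee_rot": TCP orientation; "wrist_force": force on the tool from outside, world axes, zero at the start; "moment": the same for the moment, N m; "gripper_width": opening from 0.0 (shut) to 1.0 (fully open); "gripper_force": force on a finger pad.
Only numpy, scipy, OpenCV 4.12 (cv2) and the standard library are available. Lean on these libraries where they do the work, as an engineer would, in place of code of your own. Each camera call takes 0.05 s, during which the arm holds its last target. There are 200 camera calls.

## Working session

There is one attempt and no reset: what is moved stays moved. The work goes in short steps, Python scripts to look and compute and a tool call to move; the robot and the scene stay as the last step left them, time stands still between calls to the robot, and variables do not carry over. Pictures are saved under pics/ and viewed, at most 10 in all, crops included, and the job is handed in when it is done.

Besides the shell and the picture viewer there is one more tool, called after "Request:" as name(argument=value, ...), one argument or row to a line, values as JSON. carry_out: Moves the arm, as the interface text tells. Its arguments: {"type":"object","properties":{"rot":{"type":"array"},"travel":{"type":"array"},"hand":{"type":"array"}},"required":["rot","travel","hand"]}

```bash
ls; mkdir -p pics; python3 - <<'E'
from bench import r,snapshot
import cv2
for n in("scene","top"):
    s=snapshot(n); print(n,{k:v for k,v in s.items() if k!="frame"}); cv2.imwrite(f"pics/{n}0.png",s["frame"][:,:,::-1])
print(r.get_obs())
E
```

```text
pics
scene {'vertical_fov': 44.12841080179519, 'cx': 319.6412426314999, 'cy': 244.0552557165537, 'xyz': array([-0.50490252, -0.65681564,  1.30128137]), 'attitude': array([ 0.82147853,  0.01572677, -1.10977282])}
top {'vertical_fov': 49.57880892370236, 'cx': 332.5784522713794, 'cy': 238.52819139402231, 'xyz': array([ 0.33106599, -0.05190624,  1.52739037]), 'attitude': array([ 0.20369813, -0.00578929, -1.50767413])}
{'time': 0.1, 'joint_pos': array([-1.24760259e+00,  3.51169870e-01,  1.65234653e+00,  4.80125077e-08,
        1.13908752e+00, -8.46012154e-02]), 'dq': array([-0.00051521, -0.00212713, -0.00082182,  0.00083568,  0.00015422,
        0.00038429]), 'joint_torque': array([ 4.65880585e-04, -5.06833112e+01, -2.91877556e+01, -9.85704787e-05,
        2.62894246e-03, -1.37422140e-05]), 'eef_pos': array([ 0.21804463, -0.50458848,  0.20352426]), 'ee_rot': array([-3.14058501e+00, -8.54954953e-05,  4.07794887e-01]), 'wrist_force': array([ 0.48632752,  0.35607683, -0.7300099 ]), 'moment': array([ 0.01423883, -0.02120728,  0.00098915]), 'gripper_force': 0.0, 'gripper_width': 1.00149767323517}
```

View pics/scene0.png

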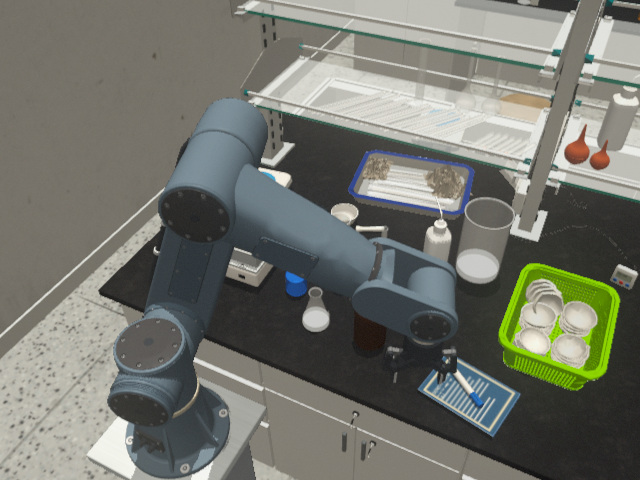

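View pics/top0.png

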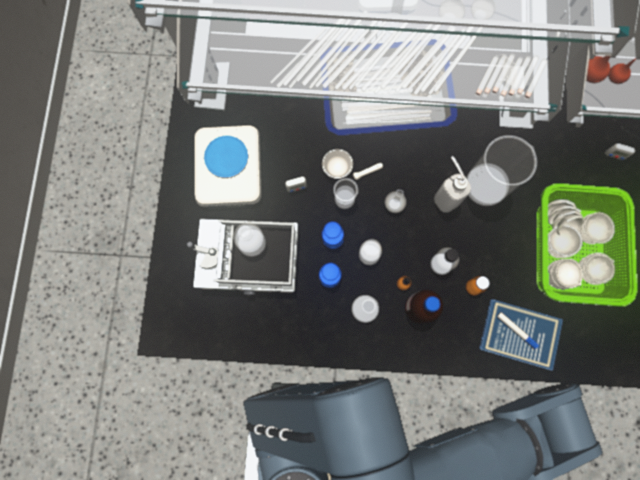

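The top view shows the shaker at about (246,255), the brown bottle at (425,303) and the black-capped bottle at (445,261). Small stoppered candidates are (370,252), (395,201) and two blue ones at (333,235) and (330,275). I'll enlarge these to check.

```bash
cat > h.py <<'E'
import numpy as np, cv2
from scipy.spatial.transform import Rotation as R
from bench import r, snapshot
def cam(s):
    f=240/np.tan(np.radians(s["vertical_fov"])/2)
    return f,s["cx"],s["cy"],np.array(s["xyz"]),R.from_euler("xyz",s["attitude"]).as_matrix()
def ray(s,u,v,z):
    f,cx,cy,p,M=cam(s); d=M@np.array([(u-cx)/f,-(v-cy)/f,-1]); return p+d*(z-p[2])/d[2]
def proj(s,P):
    f,cx,cy,p,M=cam(s); q=M.T@(np.array(P)-p); return np.array([cx+f*q[0]/-q[2],cy-f*q[1]/-q[2]])
E
python3 - <<'E'
import cv2,numpy as np
a=cv2.imread("pics/top0.png")
b=cv2.resize(a[170:335,320:500],None,fx=3.6,fy=3.6,interpolation=cv2.INTER_CUBIC)
cv2.imwrite("pics/crop1.png",b)
c=cv2.resize(a[205:305,185:305],None,fx=6,fy=6,interpolation=cv2.INTER_CUBIC)
cv2.imwrite("pics/crop2.png",c)
E
```

```text
(no output)
```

View pics/crop1.png

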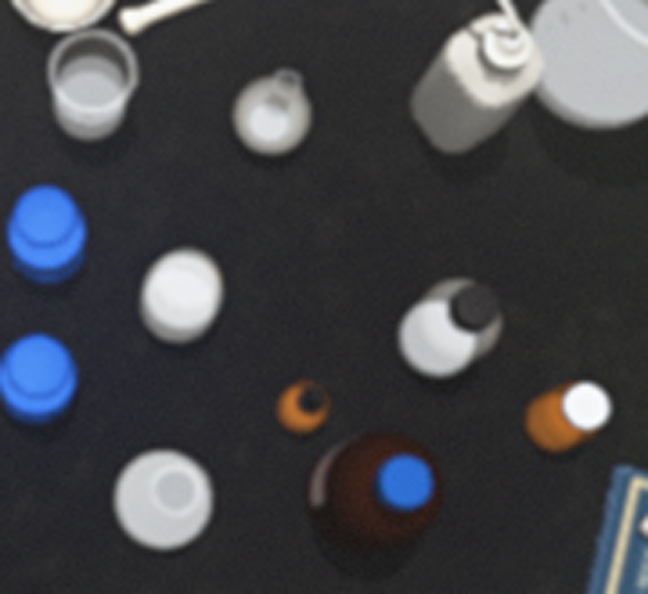

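View pics/crop2.png

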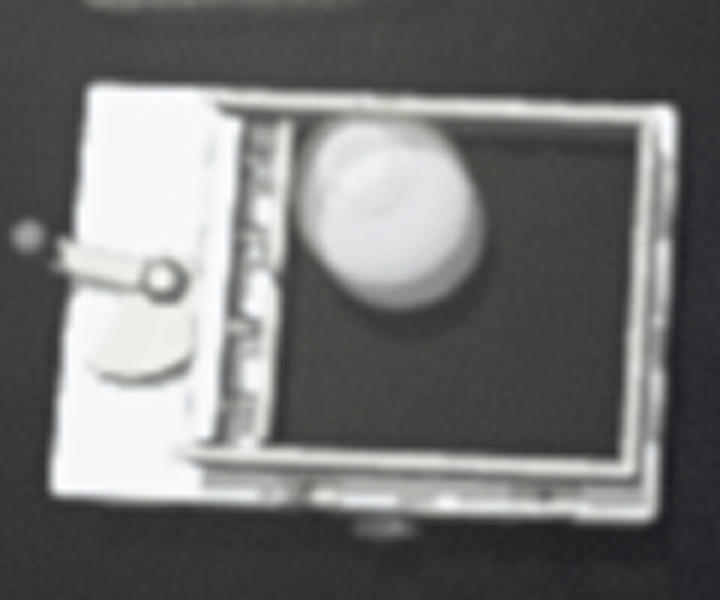

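The crop shows these objects (crop1 px): the clear small stoppered bottle with the broad flat stopper at (183,285), which is top px (371,249). It fits because it is clear, while the blue ones at (47,230) and (38,375) are look-alikes and (270,115) is a small narrow-necked flask. The brown cap is at (406,482) and the black cap at (474,307). Dropper, amber, conical flask and beaker are at (303,405), (560,415), (163,500) and (92,85). Crop2 shows the tray, with the large bottle in its far-left (+x,+y) corner and the knob at (28,236).

```bash
python3 - <<'E'
from h import *
s=snapshot("top"); im=s["frame"]; g=im.astype(float).mean(2)
c1=lambda x,y:(x/3.6+320+(-.36),y/3.6+170-.36)
c2=lambda x,y:(x/6+185-.42,y/6+205-.42)
def P(n,uv,z): print(n,np.round(uv,1),np.round(ray(s,*uv,z)[:2],4))
P("brown",c1(406,482),.198);P("cap",c1(474,307),.147);P("small",c1(186,282),.111);P("smallbase?",c1(178,310),.0)
P("dropper",c1(312,400),.099);P("amber",c1(587,407),.096);P("flask",c1(163,500),0.0);P("beaker",c1(93,75),.1)
for n,p in dict(FRo=(655,112),NRo=(634,472),FL=(215,100),NL=(190,452)).items():P(n,c2(*p),.133)
P("knob",c2(28,236),.150);P("pivot",c2(162,278),.13)
P("large top",c2(372,180),.147)
# mask caps
hsv=cv2.cvtColor(im,cv2.COLOR_RGB2HSV)
m=cv2.inRange(hsv,(100,120,90),(120,255,255)); m[:290]=0;m[320:]=0;m[:,:420]=0;m[:,445:]=0
M=cv2.moments(m,True);P("browncap blue",(M["m10"]/M["m00"],M["m01"]/M["m00"]),.19);print(M["m00"])
# fence profiles: rows at cols; print intensities
for c in (275,285): print("col",c,"far",[(i,int(g[i,c])) for i in range(216,232)],"near",[(i,int(g[i,c])) for i in range(274,296)])
for rw in (240,262): print("row",rw,[(i,int(g[rw,i])) for i in range(284,302)])
for rw in (262,272): print("pad",rw,[(i,int(g[rw,i])) for i in range(218,238)])
E
```

```text
brown [432.4 303.5] [ 0.4531 -0.3069]
cap [451.3 254.9] [ 0.5917 -0.3645]
small [371.3 248. ] [ 0.6038 -0.1505]
smallbase? [369.1 255.8] [ 0.6012 -0.1528]
dropper [406.3 280.8] [ 0.5203 -0.2523]
amber [482.7 282.7] [ 0.5288 -0.4642]
flask [364.9 308.5] [ 0.4442 -0.1483]
beaker [345.5 190.5] [ 0.7683 -0.0695]
FRo [293.7 223.2] [0.6551 0.0677]
NRo [290.2 283.2] [0.4891 0.0641]
FL [220.4 221.2] [0.6477 0.2697]
NL [216.2 279.9] [0.4854 0.2636]
knob [189.2 243.9] [0.5759 0.3428]
pivot [211.6 250.9] [0.564  0.2855]
large top [246.6 234.6] [0.6121 0.1917]
browncap blue [431.7 303.1] [ 0.4548 -0.3067]
193.0
col 275 far [(216, 61), (217, 59), (218, 61), (219, 58), (220, 58), (221, 95), (222, 176), (223, 217), (224, 172), (225, 108), (226, 83), (227, 73), (228, 63), (229, 61), (230, 64), (231, 69)] near [(274, 60), (275, 60), (276, 63), (277, 62), (278, 60), (279, 56), (280, 68), (281, 144), (282, 211), (283, 197), (284, 135), (285, 109), (286, 112), (287, 106), (288, 150), (289, 201), (290, 171), (291, 95), (292, 45), (293, 33), (294, 40), (295, 39)]
col 285 far [(216, 55), (217, 57), (218, 5
[... 622 characters left out ...]
]
row 262 [(284, 61), (285, 62), (286, 61), (287, 59), (288, 67), (289, 131), (290, 198), (291, 200), (292, 147), (293, 135), (294, 140), (295, 108), (296, 60), (297, 40), (298, 39), (299, 44), (300, 46), (301, 45)]
pad 262 [(218, 239), (219, 248), (220, 247), (221, 225), (222, 146), (223, 112), (224, 145), (225, 179), (226, 197), (227, 191), (228, 207), (229, 219), (230, 175), (231, 102), (232, 61), (233, 63), (234, 67), (235, 74), (236, 72), (237, 73)]
pad 272 [(218, 247), (219, 248), (220, 236), (221, 177), (222, 142), (223, 137), (224, 148), (225, 173), (226, 177), (227, 193), (228, 218), (229, 194), (230, 125), (231, 66), (232, 58), (233, 67), (234, 70), (235, 71), (236, 70), (237, 70)]
```

```bash
cat > shaker.py <<'E'
from h import *
def edge(prof,lo,hi,lev=130,rising=True):
    for i in range(lo,hi):
        a,b=prof[i],prof[i+1]
        if (a<lev<=b) if rising else (a>=lev>b): return i+(lev-a)/(b-a)
s=snapshot("top"); g=s["frame"].astype(float).mean(2)
F=[ray(s,c,edge(g[:,c],214,232),.133) for c in range(264,288,2)]
N=[ray(s,c,edge(g[:,c],274,290),.133) for c in range(240,286,4)]
Rt=[ray(s,edge(g[w],284,300),w,.133) for w in range(232,278,4)]
Pd=[ray(s,edge(g[w],228,236,rising=False),w,.126) for w in range(262,276,2)]
def fit(L,ax):
    L=np.array(L); p=np.polyfit(L[:,1-ax],L[:,ax],1); res=np.std(L[:,ax]-np.polyval(p,L[:,1-ax])); return p,res
f,n,rt,pd=fit(F,0),fit(N,0),fit(Rt,1),fit(Pd,1)
print("slopes far,near dx/dy",f[0][0],n[0][0],"right,pad dy/dx",rt[0][0],pd[0][0],"res",f[1],n[1],rt[1],pd[1])
yaw=np.mean([-f[0][0],-n[0][0],rt[0][0]]) # ey=(-sin,cos); ex=(cos,sin)
# refit offsets with ex,ey
yaw=np.arctan(np.average([-f[0][0],-n[0][0],-0+rt[0][0]],weights=[1,2,2]))
ex=np.array([np.cos(yaw),np.sin(yaw)]);ey=np.array([-np.sin(yaw),np.cos(yaw)])
d=lambda L,e:np.mean(np.array(L)[:,:2]@e)
xf,xn,yr,yp=d(F,ex),d(N,ex),d(Rt,ey),d(Pd,ey)
print("yaw",yaw,"far-near (exp .164)",xf-xn,"pad-right (exp .160+)",yp-yr)
tx=(xf-.084+xn+.08)/2; ty=yr+.08
T=tx*ex+ty*ey; print("tray",T)
np.savez("tray.npz",T=T,ex=ex,ey=ey,yaw=yaw)
E
python3 shaker.py; python3 - <<'E'
import numpy as np
t=np.load("tray.npz")
for n,p in dict(knob=(.5759,.3428),piv=(.564,.2855),large=(.6121,.1917)).items():
    d=np.array(p)-t["T"]; print(n,d@t["ex"],d@t["ey"])
E
```

```text
slopes far,near dx/dy -0.014256633311095711 -0.021651466389632248 right,pad dy/dx 0.02451592479073033 0.03131899658136087 res 0.00023833450581441107 0.00020749359549997 0.00022358789970659075 0.00022036264063796443
yaw 0.021315054513706355 far-near (exp .164) 0.16441464620487473 pad-right (exp .160+) 0.1594614371847309
tray [0.57217905 0.15246267]
knob 0.007776852152772313 0.19021478326245397
piv -0.005341704819423285 0.13318142931086474
large 0.040748168198478915 0.0383775601641171
```

Request:
carry_out(
  rot=[
    [0, 0, -6.8],
    [0, 0, -13.6],
    [0, 0, -20.4],
    [0, 0, -27.2],
    [0, 0, -34],
  ],
  travel=[
    [0, 0, -3],
    [0, 0, -6],
    [0, 0, -10],
    [0, 0, -10],
    [0, 0, -10],
  ],
  hand=[1, 1, 1, 1, 1],
)

```text
time: 0.62
eef_pos: [0.2184, -0.5056, 0.3063]
ee_rot: [3.138, 0.003, 1.007]
wrist_force: [0.3, -0.2, -0.7]
gripper_width: 0.997
gripper_force: 0.0
```

Request:
carry_out(
  rot=[
    [0, 0, -6.8],
    [0, 0, -13.6],
    [0, 0, -20.4],
    [0, 0, -27.2],
    [0, 0, -33.9],
  ],
  travel=[
    [0, 0, 0],
    [0, 0, 0],
    [0, 0, 0],
    [0, 0, 0],
    [0, 0, 0],
  ],
  hand=[1, 1, 1, 1, 1],
)

```text
time: 1.03
eef_pos: [0.2181, -0.5048, 0.3038]
ee_rot: [-3.141, -0.0, 1.599]
wrist_force: [-0.3, 0.1, -0.2]
gripper_width: 1.001
gripper_force: 0.0
```

Request:
carry_out(
  rot=[
    [0, 0, 0],
    [0, 0, 0],
    [0, 0, 0],
    [0, 0, 0],
    [0, 0, 0],
  ],
  travel=[
    [2.6, 3, 0],
    [5.2, 6, 0],
    [7.8, 9, 0],
    [10.4, 12, 0],
    [13, 15, 0],
  ],
  hand=[1, 1, 1, 1, 1],
)

```text
time: 1.45
eef_pos: [0.3662, -0.3701, 0.3039]
ee_rot: [-3.142, -0.0, 1.593]
wrist_force: [0.3, 0.1, -0.1]
gripper_width: 1.001
gripper_force: 0.0
```

Request:
carry_out(
  rot=[
    [0, 0, 0],
    [0, 0, 0],
    [0, 0, 0],
    [0, 0, 0],
    [0, 0, 0],
  ],
  travel=[
    [2.6, 3, 0],
    [5.2, 6, 0],
    [7.8, 9, 0],
    [10.4, 12, 0],
    [13, 15, 0],
  ],
  hand=[1, 1, 1, 1, 1],
)

```text
time: 1.87
eef_pos: [0.5135, -0.2366, 0.304]
ee_rot: [-3.142, -0.0, 1.593]
wrist_force: [-0.6, -1.1, 0.1]
gripper_width: 1.003
gripper_force: 0.0
```

Request:
carry_out(
  rot=[
    [0, 0, 0],
    [0, 0, 0],
    [0, 0, 0],
    [0, 0, 0],
    [0, 0, 0],
  ],
  travel=[
    [2.6, 3, 0],
    [5.2, 6, 0],
    [8, 8.5, 0],
    [8.5, 9.3, 0],
    [8.5, 9.3, 0],
  ],
  hand=[1, 1, 1, 1, 1],
)

```text
time: 2.28
eef_pos: [0.6047, -0.1493, 0.3032]
ee_rot: [-3.141, -0.001, 1.596]
wrist_force: [0.1, -0.1, -0.4]
gripper_width: 1.0
gripper_force: 0.0
```

```bash
python3 - <<'E'
from h import *
s=snapshot("scene"); im=s["frame"][:,:,::-1]
print(proj(s,(.604,-.1505,.111)),proj(s,(.5917,-.3645,.147)),proj(s,(.4535,-.307,.198)),proj(s,(.572,.152,.09)))
cv2.imwrite("pics/sc1.png",cv2.resize(im[130:400,230:560],None,fx=2.2,fy=2.2,interpolation=cv2.INTER_CUBIC))
E
```

```text
[340.01425914 258.32379518] [410.11426884 275.50317329] [371.37263404 289.96183736] [245.109151   239.94874064]
```

View pics/sc1.png

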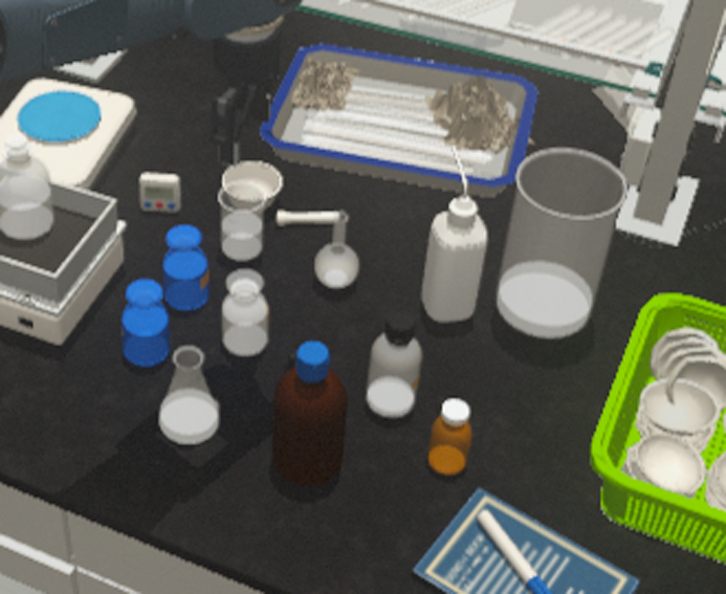

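The scene crop shows the small clear stoppered bottle with its stopper at (245,281), the black cap top at (401,324), the brown cap top at (313,348) and the large bottle's stopper at (15,147). All agree with the top-view predictions within about 4 crop px.

```bash
python3 - <<'E'
from h import *
s=snapshot("scene"); im=s["frame"]
u=lambda x,y:((x+.5)/2.2-.5+230,(y+.5)/2.2-.5+130)
for n,p,z in (("small",(245,281),.109),("capped",(401,324),.147),("brown",(313,348),.198),("large",(15,147),.147)): print(n,ray(s,*u(*p),z))
hsv=cv2.cvtColor(im,cv2.COLOR_RGB2HSV)
# brown-cap blue blob / black cap blob centroids at mid-height
m=cv2.inRange(hsv,(98,120,60),(122,255,255)); k=np.zeros_like(m);k[280:306,362:385]=1;m*=k
M=cv2.moments(m,True);print("brown",ray(s,M["m10"]/M["m00"],M["m01"]/M["m00"],.185),M["m00"])
g=im.max(2); 
for v in range(272,290): print(v,g[v,398:424])
E
```

```text
small [ 0.61045088 -0.15093614  0.109     ]
capped [ 0.58860139 -0.3709918   0.147     ]
brown [ 0.46068    -0.30570397  0.198     ]
large [0.68246657 0.24496703 0.147     ]
brown [ 0.4532543  -0.30880789  0.185     ] 248.0
272 [48 51 50 48 49 52 53 56 55 55 51 55 54 52 55 56 54 52 55 48 50 54 54 43
 41 41]
273 [49 50 52 49 51 55 55 56 53 54 54 56 55 55 52 56 57 54 54 51 56 52 52 47
 43 41]
274 [49 49 50 50 51 51 51 52 52 56 56 54 55 56 56 55 56 55 59 55 57 50 52 40
 40 41]
275 [47 47 48 50 49 51 53 51 48 54 56 56 52 54 53 56 57 58 57 56 51 53 51 40
 41 38]
276 [44 52 52 50 47 48 53 46 48 53 57 57 54 59 56 55 54 56 55 56 51 49 51 44
 43 40]
277 [50 52 45 47 47 46 50 37 39 51 56 56 54 55 55 55 55 56 58 52 45 49 49 48
 45 44]
278 [53 51 49 46 46 47 49 42 36 45 48 58 55 56 58 56 56 56 53 47 39 49 50 48
 46 43]
279 [55 53 51 47 49 46 47 41 34 36 39 51 46 52 53 52 52 51 47 40 44 45 47 49
 50 43]
280 [47 48 50 49 50 48 48 32 36 36 34 40 37 42 46 43 41 37 38 39 46 49 47 52
 52 49]
281 [45 48 50 46 47 76 93 48 36 35 37 31 37 35 33 37 37 37 40 35 46 49 50 50
 47 46]
282 [ 47  48  48  50  73 1
[... 161 characters left out ...]

  35  66  78  55  49  48  50  52]
284 [ 48  47  68 126 148 152 153 129  70  42  39  43  53  47  44  37  40  47
  49 117 125  86  55  49  49  50]
285 [ 46  54 107 145 151 154 154 152 107  62  39  46  58  50  53  38  42  37
 112 148 148 129  68  47  50  49]
286 [ 46  77 132 149 153 152 153 153 132 101  88  74  48  44  44  55  57  89
 150 154 150 150  90  52  49  48]
287 [ 48 107 137 149 152 153 153 154 149 132 121 110  94  89  91  96  96 133
 152 155 153 150 123  66  53  48]
288 [ 57 119 136 148 152 153 152 153 153 151 142 135 128 126 130 130 137 150
 153 155 152 152 140  82  50  50]
289 [ 70 118 134 144 151 151 152 155 155 157 155 152 148 147 149 150 156 155
 155 154 155 150 139  93  57  53]
```

Request:
carry_out(
  rot=[
    [0, 0, 0],
    [0, 0, 0],
    [0, 0, 0],
    [0, 0, 0],
    [0, 0, 0],
  ],
  travel=[
    [-0.15, 0.1, 4],
    [-0.15, 0.1, 8],
    [-0.15, 0.1, 12],
    [-0.15, 0.1, 14],
    [-0.15, 0.1, 16],
  ],
  hand=[1, 1, 1, 1, 1],
)

```text
time: 2.8
eef_pos: [0.6027, -0.1541, 0.1422]
ee_rot: [-3.14, -0.0, 1.591]
wrist_force: [-0.1, -0.4, 0.1]
gripper_width: 0.999
gripper_force: 0.0
```

Request:
carry_out(
  rot=[
    [0, 0, 0],
    [0, 0, 0],
    [0, 0, 0],
    [0, 0, 0],
    [0, 0, 0],
  ],
  travel=[
    [0, 0, 2],
    [0, 0, 4],
    [0, 0, 5.8],
    [0, 0, 5.8],
    [0, 0, 5.8],
  ],
  hand=[1, 1, 1, 1, 0.6],
)

```text
time: 3.22
eef_pos: [0.6035, -0.1538, 0.086]
ee_rot: [-3.14, -0.0, 1.591]
wrist_force: [1.1, -1.2, 1.3]
gripper_width: 0.883
gripper_force: 0.0
```

Request:
carry_out(
  rot=[
    [0, 0, 0],
    [0, 0, 0],
    [0, 0, 0],
    [0, 0, 0],
    [0, 0, 0],
  ],
  travel=[
    [0, 0, 0],
    [0, 0, 0],
    [0, 0, 0],
    [0, 0, 0],
    [0, 0, 0],
  ],
  hand=[0.4, 0.2, 0.2, 0.2, 0.2],
)

```text
time: 3.63
eef_pos: [0.6061, -0.1531, 0.0878]
ee_rot: [3.137, 0.001, 1.593]
wrist_force: [1.4, -0.3, 4.4]
gripper_width: 0.205
gripper_force: 1.4
```

Request:
carry_out(
  rot=[
    [0, 0, 0],
    [0, 0, 0],
    [0, 0, 0],
    [0, 0, 0],
    [0, 0, 0],
  ],
  travel=[
    [0, 0, 0],
    [0, 0, 0],
    [0, 0, 0],
    [0, 0, 0],
    [0, 0, 0],
  ],
  hand=[0, 0, 0, 0, 0],
)

```text
time: 4.05
eef_pos: [0.6056, -0.153, 0.0875]
ee_rot: [3.139, 0.001, 1.593]
wrist_force: [0.0, 0.8, 8.0]
gripper_width: 0.003
gripper_force: 4.1
```

```bash
python3 - <<'E'
from h import *
t=np.load("tray.npz")
s=snapshot("top")
for p in ((399,220),(402,218)):
    q=ray(s,p[0]/6+185-.42,p[1]/6+205-.42,.09)[:2]-t["T"]; print(q@t["ex"],q@t["ey"])
for p in ((.045,-.045),(-.035,-.035),(-.045,.045)): print(t["T"]+p[0]*t["ex"]+p[1]*t["ey"])
E
```

```text
0.03389705194463591 0.03410449706298294
0.03491394187347227 0.032767896996338385
[0.61812793 0.108432  ]
[0.53793297 0.11672465]
[0.52623016 0.19649335]
```

```bash
python3 - <<'E'
from h import *
s=snapshot("scene"); im=s["frame"][:,:,::-1]; a=cv2.resize(im[200:340,280:420],(560,560),interpolation=cv2.INTER_CUBIC)
cv2.imwrite("pics/sc2.png",a)
print(r.get_obs()["wrist_force"],r.get_obs()["gripper_width"], proj(s,(.606,-.153,.0875)),proj(s,(.606,-.1507,0)))
E
```

```text
[1.33810414 0.82931583 8.48864419] 0.0012972239850203456 [341.02409451 263.94201747] [340.0710777  284.36193741]
```

View pics/sc2.png

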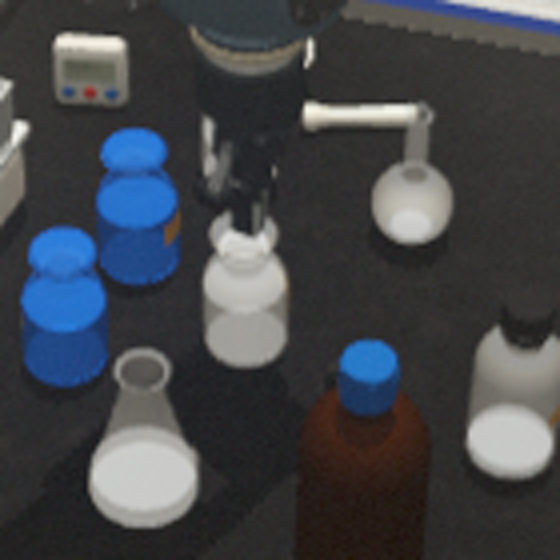

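The picture shows the shut fingers over the clear bottle's top, with visible tips at about (245,232). The bottle is still in place, base at about (246,340), so the stopper was missed. I'll lift a little and look at the geometry.

Request:
carry_out(
  rot=[
    [0, 0, 0],
    [0, 0, 0],
    [0, 0, 0],
    [0, 0, 0],
    [0, 0, 0],
  ],
  travel=[
    [0, 0, -0.5],
    [0, 0, -1.0],
    [0, 0, -1],
    [0, 0, -1],
    [0, 0, -1],
  ],
  hand=[0, 0, 0, 0, 0],
)

```text
time: 4.57
eef_pos: [0.6043, -0.1527, 0.0958]
ee_rot: [-3.141, -0.0, 1.593]
wrist_force: [-1.5, 0.5, -0.2]
gripper_width: -0.003
gripper_force: 0.0
```

Request:
carry_out(
  rot=[
    [0, 0, 0],
    [0, 0, 0],
    [0, 0, 0],
    [0, 0, 0],
    [0, 0, 0],
  ],
  travel=[
    [0, 0, -2],
    [0, 0, -5],
    [0, 0, -5],
    [0, 0, -5],
    [0, 0, -5],
  ],
  hand=[0, 0, 0, 0, 0],
)

```text
time: 4.98
eef_pos: [0.604, -0.1527, 0.1453]
ee_rot: [-3.141, -0.0, 1.593]
wrist_force: [-1.2, -0.3, -0.0]
gripper_width: -0.003
gripper_force: 0.0
```

```bash
python3 - <<'E'
from h import *
s=snapshot("scene"); t=snapshot("top"); 
a=cv2.resize(s["frame"][200:300,300:390,::-1],(540,600),interpolation=cv2.INTER_CUBIC)
print(r.get_obs()["eef_pos"],proj(s,r.get_obs()["eef_pos"]))
cv2.imwrite("pics/sc3.png",a)
E
```

```text
[ 0.60382078 -0.15253475  0.14472482] [340.73029485 250.06555472]
```

View pics/sc3.png

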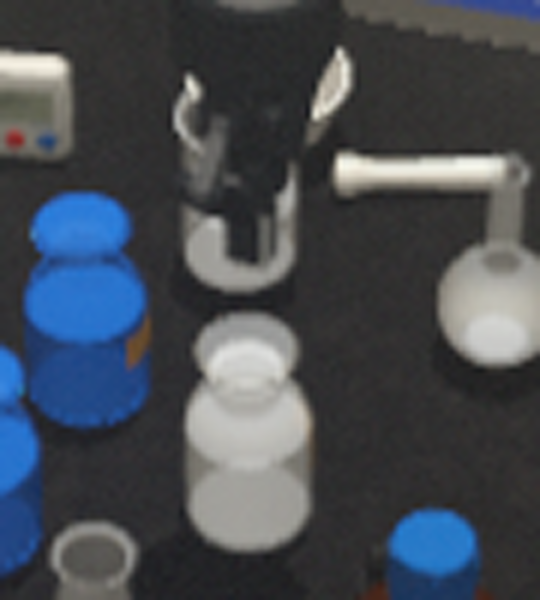

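The picture shows the shut fingertips at about (245,262), i.e. px (340.8,243.7), while the reported TCP projects to (340.7,250.1). With the contact force seen at TCP z=0.0875 on a 115 mm top, the physical tips sit about 26 mm above the reported TCP. I'll go lower by that much.

Request:
carry_out(
  rot=[
    [0, 0, 0],
    [0, 0, 0],
    [0, 0, 0],
    [0, 0, 0],
    [0, 0, 0],
  ],
  travel=[
    [0.15, 0.2, 0],
    [0.15, 0.2, 0],
    [0.15, 0.2, 0],
    [0.15, 0.2, 0],
    [0.15, 0.2, 0],
  ],
  hand=[1, 1, 1, 1, 1],
)

```text
time: 5.5
eef_pos: [0.6064, -0.1512, 0.1458]
ee_rot: [-3.141, -0.0, 1.593]
wrist_force: [-0.2, 0.2, 0.4]
gripper_width: 0.708
gripper_force: 0.0
```

Request:
carry_out(
  rot=[
    [0, 0, 0],
    [0, 0, 0],
    [0, 0, 0],
    [0, 0, 0],
    [0, 0, 0],
  ],
  travel=[
    [0, 0, 0],
    [0, 0, 0],
    [0, 0, 0],
    [0, 0, 1],
    [0, 0, 2],
  ],
  hand=[1, 1, 1, 1, 1],
)

```text
time: 5.92
eef_pos: [0.6066, -0.1513, 0.1255]
ee_rot: [3.141, 0.0, 1.593]
wrist_force: [0.4, -0.7, -1.2]
gripper_width: 0.999
gripper_force: 0.0
```

Request:
carry_out(
  rot=[
    [0, 0, 0],
    [0, 0, 0],
    [0, 0, 0],
    [0, 0, 0],
    [0, 0, 0],
  ],
  travel=[
    [0, 0, 1],
    [0, 0, 2],
    [0, 0, 3],
    [0, 0, 4],
    [0, 0, 5],
  ],
  hand=[1, 1, 1, 1, 1],
)

```text
time: 6.33
eef_pos: [0.6063, -0.1511, 0.0747]
ee_rot: [-3.141, -0.0, 1.593]
wrist_force: [0.7, -0.4, 0.2]
gripper_width: 0.999
gripper_force: 0.0
```

Request:
carry_out(
  rot=[
    [0, 0, 0],
    [0, 0, 0],
    [0, 0, 0],
    [0, 0, 0],
    [0, 0, 0],
  ],
  travel=[
    [0, 0, 1],
    [0, 0, 2],
    [0, 0, 2],
    [0, 0, 2],
    [0, 0, 2],
  ],
  hand=[1, 1, 1, 1, 1],
)

```text
time: 6.75
eef_pos: [0.6067, -0.1513, 0.0564]
ee_rot: [3.141, 0.0, 1.593]
wrist_force: [0.5, -0.6, 0.2]
gripper_width: 0.998
gripper_force: 0.0
```

Request:
carry_out(
  rot=[
    [0, 0, 0],
    [0, 0, 0],
    [0, 0, 0],
    [0, 0, 0],
    [0, 0, 0],
  ],
  travel=[
    [0, 0, 0],
    [0, 0, 0],
    [0, 0, 0],
    [0, 0, 0],
    [0, 0, 0],
  ],
  hand=[0.8, 0.6, 0.4, 0.3, 0.3],
)

```text
time: 7.17
eef_pos: [0.6068, -0.1515, 0.0571]
ee_rot: [3.141, 0.001, 1.593]
wrist_force: [-2.5, 0.3, 8.2]
gripper_width: 0.524
gripper_force: 60.0
```

Request:
carry_out(
  rot=[
    [0, 0, 0],
    [0, 0, 0],
    [0, 0, 0],
    [0, 0, 0],
    [0, 0, 0],
  ],
  travel=[
    [0, 0, 0],
    [0, 0, 0],
    [0, 0, 0],
    [0, 0, 0],
    [0, 0, 0],
  ],
  hand=[0.2, 0, 0, 0, 0],
)

```text
time: 7.58
eef_pos: [0.6068, -0.1516, 0.0571]
ee_rot: [3.141, 0.001, 1.593]
wrist_force: [-2.7, -0.1, 7.1]
gripper_width: 0.528
gripper_force: 60.0
```

Request:
carry_out(
  rot=[
    [0, 0, 0],
    [0, 0, 0],
    [0, 0, 0],
    [0, 0, 0],
    [0, 0, 0],
  ],
  travel=[
    [0, 0, -0.5],
    [0, 0, -1],
    [0, 0, -2],
    [0, 0, -3],
    [0, 0, -4],
  ],
  hand=[0, 0, 0, 0, 0],
)

```text
time: 8.0
eef_pos: [0.6065, -0.1512, 0.0972]
ee_rot: [3.141, 0.0, 1.593]
wrist_force: [-0.2, 0.4, -2.9]
gripper_width: 0.525
gripper_force: 61.7
```

Request:
carry_out(
  rot=[
    [0, 0, 0],
    [0, 0, 0],
    [0, 0, 0],
    [0, 0, 0],
    [0, 0, 0],
  ],
  travel=[
    [0, 0, -2.5],
    [0, 0, -5],
    [0, 0, -7.5],
    [0, 0, -10],
    [0, 0, -12],
  ],
  hand=[0, 0, 0, 0, 0],
)

```text
time: 8.42
eef_pos: [0.6067, -0.1513, 0.2191]
ee_rot: [3.139, 0.001, 1.593]
wrist_force: [0.7, 0.0, -3.2]
gripper_width: 0.527
gripper_force: 62.0
```

```bash
python3 - <<'E'
from h import *
s=snapshot("scene"); g=s["frame"]; e=r.get_obs()["eef_pos"]; print(e,r.get_obs()["wrist_force"])
u,v=proj(s,e).astype(int); print(u,v)
cv2.imwrite("pics/sc4.png",cv2.resize(np.ascontiguousarray(g[v-60:v+40,u-45:u+45,::-1]),(540,600),interpolation=cv2.INTER_CUBIC))
E
```

```text
[ 0.60815087 -0.15172932  0.22300464] [ 0.47895477 -0.01148118  1.91764494]
341 228
```

View pics/sc4.png

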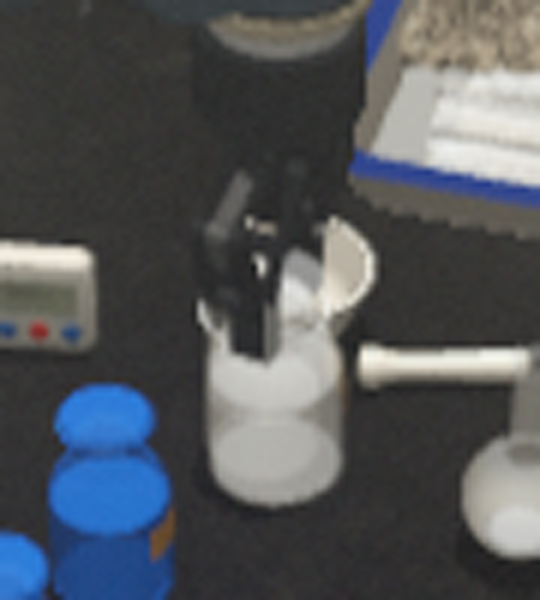

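The picture shows the small bottle hanging upright in the fingers, base at about (275,455) and near fingertip at (250,355), weight about 3 N. I'll carry it to the tray.

Request:
carry_out(
  rot=[
    [0, 0, 0],
    [0, 0, 0],
    [0, 0, 0],
    [0, 0, 0],
    [0, 0, 0],
  ],
  travel=[
    [1.5, 0.1, -1],
    [4, 0.3, -1],
    [7, 0.5, -1],
    [10, 0.7, -1],
    [13, 0.9, -1],
  ],
  hand=[0, 0, 0, 0, 0],
)

```text
time: 8.88
eef_pos: [0.6119, -0.0191, 0.2256]
ee_rot: [-3.141, -0.0, 1.593]
wrist_force: [0.8, -0.1, -3.5]
gripper_width: 0.528
gripper_force: 62.1
```

Request:
carry_out(
  rot=[
    [0, 0, 0],
    [0, 0, 0],
    [0, 0, 0],
    [0, 0, 0],
    [0, 0, 0],
  ],
  travel=[
    [3, 0.2, 0],
    [6, 0.4, 0],
    [9, 0.6, 0],
    [11.5, 0.8, 0],
    [13, 0.8, 0],
  ],
  hand=[0, 0, 0, 0, 0],
)

```text
time: 9.3
eef_pos: [0.617, 0.1123, 0.2255]
ee_rot: [-3.141, -0.001, 1.595]
wrist_force: [-0.4, 0.7, -2.0]
gripper_width: 0.531
gripper_force: 62.1
```

Request:
carry_out(
  rot=[
    [0, 0, 0],
    [0, 0, 0],
    [0, 0, 0],
    [0, 0, 0],
    [0, 0, 0],
  ],
  travel=[
    [0, 0, 0],
    [0, 0, 0],
    [0, 0, 1],
    [0, 0, 2],
    [0, 0, 3],
  ],
  hand=[0, 0, 0, 0, 0],
)

```text
time: 9.72
eef_pos: [0.6174, 0.108, 0.1945]
ee_rot: [-3.141, 0.0, 1.592]
wrist_force: [-0.7, 0.5, -4.0]
gripper_width: 0.53
gripper_force: 62.1
```

```bash
python3 - <<'E'
from h import *
s=snapshot("scene"); g=s["frame"]; e=r.get_obs()["eef_pos"]; print(e,r.get_obs()["wrist_force"])
u,v=proj(s,(.572,.152,.1)).astype(int); print(u,v)
cv2.imwrite("pics/sc5.png",cv2.resize(np.ascontiguousarray(g[v-60:v+60,u-80:u+80,::-1]),(800,600),interpolation=cv2.INTER_CUBIC))
E
```

```text
[0.61642376 0.10800839 0.19220464] [-0.43166213 -0.2054677  -6.03725569]
244 237
```

View pics/sc5.png

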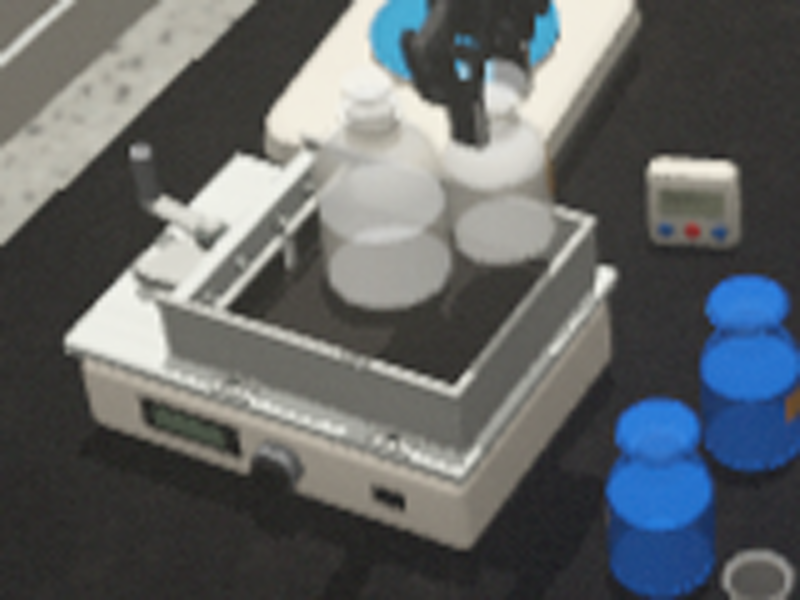

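The picture shows the small bottle inside the fences in the far-right corner, base at about (505,232), with the large one's base at (390,265). There's a clear gap, so I'll lower it.

Request:
carry_out(
  rot=[
    [0, 0, 0],
    [0, 0, 0],
    [0, 0, 0],
    [0, 0, 0],
    [0, 0, 0],
  ],
  travel=[
    [0, 0, 0.8],
    [0, 0, 1.6],
    [0, 0, 2.4],
    [0, 0, 3.2],
    [0, 0, 3.8],
  ],
  hand=[0, 0, 0, 0, 0],
)

```text
time: 10.18
eef_pos: [0.6174, 0.109, 0.1568]
ee_rot: [-3.141, 0.0, 1.593]
wrist_force: [0.1, 0.2, -2.9]
gripper_width: 0.53
gripper_force: 62.1
```

Request:
carry_out(
  rot=[
    [0, 0, 0],
    [0, 0, 0],
    [0, 0, 0],
    [0, 0, 0],
    [0, 0, 0],
  ],
  travel=[
    [0, 0, 0.2],
    [0, 0, 0.4],
    [0, 0, 0.6],
    [0, 0, 0.8],
    [0, 0, 0.8],
  ],
  hand=[0, 0, 0, 0, 0],
)

```text
time: 10.6
eef_pos: [0.6176, 0.1091, 0.1498]
ee_rot: [-3.141, -0.0, 1.593]
wrist_force: [0.0, -0.2, -2.9]
gripper_width: 0.523
gripper_force: 62.1
```

```bash
python3 - <<'E'
from h import *
t=np.load("tray.npz")
s=snapshot("scene")
for n,p,z in (("large",(390,265),.09),("largestop",(368,82),.237),("knob",(141,150),.15),("FRc",(594,213),.133),("NR outer",(461,393),.133),("small b",(505,232),.135)):
    q=ray(s,164+p[0]/5-.4,177+p[1]/5-.4,z)[:2]-t["T"]; print(n,q@t["ex"],q@t["ey"])
E
```

```text
large 0.03640841122736464 0.033633209376720305
largestop 0.03330637164147829 0.028702602919434553
knob 0.0097845230958462 0.18831503882352896
FRc 0.08844740061255701 -0.08446607720105934
NR outer -0.08217401952406969 -0.0889448969513488
small b 0.04884309325659597 -0.04486055925052459
```

Request:
carry_out(
  rot=[
    [0, 0, 0],
    [0, 0, 0],
    [0, 0, 0],
    [0, 0, 0],
  ],
  travel=[
    [0, 0, 0.1],
    [0, 0, 0.2],
    [0, 0, 0.3],
    [0, 0, 0.3],
  ],
  hand=[0, 0, 0, 0],
)

```text
time: 10.98
eef_pos: [0.6178, 0.1091, 0.1472]
ee_rot: [3.141, -0.0, 1.593]
wrist_force: [-0.5, -0.5, -1.6]
gripper_width: 0.53
gripper_force: 62.2
```

Nearly supported now. I'll go 1 mm more, then open and rise.

Request:
carry_out(
  rot=[
    [0, 0, 0],
    [0, 0, 0],
    [0, 0, 0],
    [0, 0, 0],
    [0, 0, 0],
  ],
  travel=[
    [0, 0, 0.1],
    [0, 0, 0.1],
    [0, 0, 0.1],
    [0, 0, 0.1],
    [0, 0, 0.1],
  ],
  hand=[0, 0.6, 0.7, 0.8, 0.9],
)

```text
time: 11.4
eef_pos: [0.6178, 0.1091, 0.146]
ee_rot: [3.141, -0.0, 1.593]
wrist_force: [-0.1, 0.3, 0.7]
gripper_width: 0.894
gripper_force: 0.0
```

Request:
carry_out(
  rot=[
    [0, 0, 0],
    [0, 0, 0],
    [0, 0, 0],
    [0, 0, 0],
    [0, 0, 0],
  ],
  travel=[
    [0, 0, 0],
    [0, 0, 0],
    [0, 0, -1],
    [0, 0, -3],
    [0, 0, -5],
  ],
  hand=[0.9, 0.9, 0.9, 0.9, 0.9],
)

```text
time: 11.82
eef_pos: [0.6174, 0.1091, 0.1968]
ee_rot: [-3.14, 0.0, 1.593]
wrist_force: [0.7, 1.2, 1.2]
gripper_width: 0.896
gripper_force: 0.0
```

Request:
carry_out(
  rot=[
    [0, 0, 0],
    [0, 0, 0],
    [0, 0, 0],
    [0, 0, 0],
    [0, 0, 0],
  ],
  travel=[
    [0, 0, -3],
    [0, 0, -6],
    [-2, -0.5, -8.5],
    [-4, -1, -8.5],
    [-7, -2, -8.5],
  ],
  hand=[1, 1, 1, 1, 1],
)

```text
time: 12.23
eef_pos: [0.5999, 0.0391, 0.2835]
ee_rot: [3.138, -0.0, 1.595]
wrist_force: [1.0, -0.3, 0.1]
gripper_width: 0.997
gripper_force: 0.0
```

Request:
carry_out(
  rot=[
    [0, 0, 0],
    [0, 0, 0],
    [0, 0, 0],
    [0, 0, 0],
    [0, 0, 0],
  ],
  travel=[
    [-3.4, -1.5, 0],
    [-6.8, -3, 0],
    [-10.2, -4.5, 0],
    [-13.6, -6, 0],
    [-17.1, -7.7, 0],
  ],
  hand=[1, 1, 1, 1, 1],
)

```text
time: 12.65
eef_pos: [0.5252, -0.1354, 0.2819]
ee_rot: [3.141, 0.0, 1.593]
wrist_force: [1.2, -0.9, -0.6]
gripper_width: 1.0
gripper_force: 0.0
```

Request:
carry_out(
  rot=[
    [0, 0, 0],
    [0, 0, 0],
    [0, 0, 0],
    [0, 0, 0],
    [0, 0, 0],
  ],
  travel=[
    [-3.4, -1.5, 0],
    [-6.8, -3, 0],
    [-10.2, -4.5, 0],
    [-13.6, -6, 0],
    [-17.1, -7.7, 0],
  ],
  hand=[1, 1, 1, 1, 1],
)

```text
time: 13.07
eef_pos: [0.452, -0.3081, 0.282]
ee_rot: [3.141, 0.001, 1.593]
wrist_force: [1.1, 0.4, -0.2]
gripper_width: 0.998
gripper_force: 0.0
```

Request:
carry_out(
  rot=[
    [0, 0, 0],
    [0, 0, 0],
  ],
  travel=[
    [0, 0, 0],
    [0, 0, 0],
  ],
  hand=[1, 1],
)

```text
time: 13.23
eef_pos: [0.4521, -0.308, 0.2816]
ee_rot: [3.141, 0.0, 1.59]
wrist_force: [1.1, 0.3, 0.0]
gripper_width: 1.004
gripper_force: 0.0
```

```bash
python3 - <<'E'
from h import *
t=np.load("tray.npz"); e=r.get_obs()["eef_pos"]; print(e, r.get_obs()["joint_pos"])
s=snapshot("scene"); g=s["frame"]
a=np.ascontiguousarray(g[177:297,164:324,::-1]); b=np.ascontiguousarray(g[200:320,330:490,::-1])
np.savez("f.npz",g=g)
cv2.imwrite("pics/sc6.png",cv2.resize(np.hstack([a,b]),(800,300),interpolation=cv2.INTER_CUBIC))
E
```

```text
[ 0.45205287 -0.30804917  0.28161192] [-6.83300869e-01  2.76349848e-01  1.55885344e+00  5.83495850e-05
  1.30589042e+00 -7.02298688e-01]
```

View pics/sc6.png

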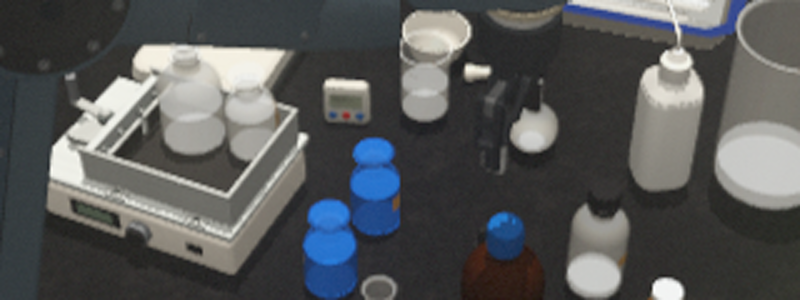

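The small bottle stands upright in the tray's far-right corner at (252,125). The gripper is over the brown bottle, its cap at (505,230). I'll descend on the cap.

Request:
carry_out(
  rot=[
    [0, 0, 0],
    [0, 0, 0],
    [0, 0, 0],
    [0, 0, 0],
    [0, 0, 0],
  ],
  travel=[
    [0, 0.15, 2],
    [0, 0.15, 4],
    [0, 0.15, 6],
    [0, 0.15, 8],
    [0, 0.15, 10],
  ],
  hand=[1, 1, 1, 1, 1],
)

```text
time: 13.7
eef_pos: [0.4551, -0.3052, 0.1806]
ee_rot: [3.141, 0.0, 1.595]
wrist_force: [0.3, -0.1, -0.3]
gripper_width: 0.998
gripper_force: 0.0
```

Request:
carry_out(
  rot=[
    [0, 0, 0],
    [0, 0, 0],
    [0, 0, 0],
    [0, 0, 0],
    [0, 0, 0],
  ],
  travel=[
    [0, 0, 1.5],
    [0, 0, 3],
    [0, 0, 4.4],
    [0, 0, 4.4],
    [0, 0, 4.4],
  ],
  hand=[1, 1, 1, 1, 1],
)

```text
time: 14.12
eef_pos: [0.4548, -0.3055, 0.1372]
ee_rot: [-3.141, -0.001, 1.594]
wrist_force: [0.8, 0.1, 0.6]
gripper_width: 0.994
gripper_force: 0.0
```

Request:
carry_out(
  rot=[
    [0, 0, 0],
    [0, 0, 0],
    [0, 0, 0],
    [0, 0, 0],
    [0, 0, 0],
  ],
  travel=[
    [0, 0, 0],
    [0, 0, 0],
    [0, 0, 0],
    [0, 0, 0],
    [0, 0, 0],
  ],
  hand=[0.8, 0.6, 0.5, 0.4, 0.3],
)

```text
time: 14.53
eef_pos: [0.4551, -0.3071, 0.1383]
ee_rot: [3.14, 0.002, 1.593]
wrist_force: [-0.4, 1.4, 7.3]
gripper_width: 0.455
gripper_force: 56.0
```

Request:
carry_out(
  rot=[
    [0, 0, 0],
    [0, 0, 0],
    [0, 0, 0],
    [0, 0, 0],
    [0, 0, 0],
  ],
  travel=[
    [0, 0, 0],
    [0, 0, 0],
    [0, 0, 0],
    [0, 0, 0],
    [0, 0, 0],
  ],
  hand=[0.2, 0, 0, 0, 0],
)

```text
time: 14.95
eef_pos: [0.455, -0.307, 0.1382]
ee_rot: [3.14, 0.001, 1.593]
wrist_force: [0.1, 0.6, 7.3]
gripper_width: 0.45
gripper_force: 55.9
```

Request:
carry_out(
  rot=[
    [0, 0, 0],
    [0, 0, 0],
    [0, 0, 0],
    [0, 0, 0],
    [0, 0, 0],
  ],
  travel=[
    [0, 0, -0.3],
    [0, 0, -0.6],
    [0, 0, -1],
    [0, 0, -1.5],
    [0, 0, -2],
  ],
  hand=[0, 0, 0, 0, 0],
)

```text
time: 15.37
eef_pos: [0.4541, -0.3065, 0.1572]
ee_rot: [-3.141, -0.0, 1.593]
wrist_force: [-0.3, -0.1, -6.3]
gripper_width: 0.453
gripper_force: 54.8
```

Request:
carry_out(
  rot=[
    [0, 0, 0],
    [0, 0, 0],
    [0, 0, 0],
    [0, 0, 0],
    [0, 0, 0],
  ],
  travel=[
    [0, 0, -2.5],
    [0, 0, -5],
    [0, 0, -8],
    [0, 0, -11],
    [0, 0, -14],
  ],
  hand=[0, 0, 0, 0, 0],
)

```text
time: 15.78
eef_pos: [0.454, -0.3064, 0.2987]
ee_rot: [-3.141, -0.0, 1.593]
wrist_force: [-0.1, -0.6, -6.6]
gripper_width: 0.45
gripper_force: 55.9
```

Request:
carry_out(
  rot=[
    [0, 0, 0],
    [0, 0, 0],
    [0, 0, 0],
    [0, 0, 0],
    [0, 0, 0],
  ],
  travel=[
    [0, 0, -1],
    [0, 0, -1],
    [0, 0, -1],
    [0, 0, -1],
    [0, 0, -1],
  ],
  hand=[0, 0, 0, 0, 0],
)

```text
time: 16.2
eef_pos: [0.4538, -0.3061, 0.3049]
ee_rot: [-3.139, -0.002, 1.593]
wrist_force: [0.1, 0.5, -6.1]
gripper_width: 0.448
gripper_force: 55.9
```

```bash
python3 - <<'E'
from h import *
e=r.get_obs()["eef_pos"]; print(e,r.get_obs()["wrist_force"],r.get_obs()["moment"])
s=snapshot("scene"); g=s["frame"]; hsv=cv2.cvtColor(g,cv2.COLOR_RGB2HSV)
m=cv2.inRange(hsv,(0,110,25),(14,255,140))
n,l,st,c=cv2.connectedComponentsWithStats(m)
for i in range(1,n):
    if st[i,4]>150: print(st[i],c[i])
dz=e[2]-.138
for z in (0,.115): print(z,proj(s,(e[0],e[1],z+dz)))
# left/right edges of the brown blob by row
i=max(range(1,n),key=lambda i:st[i,4] if abs(c[i][0]-proj(s,(e[0],e[1],dz))[0])<25 else 0)
for v in range(st[i,1],st[i,1]+st[i,3],4):
    w=np.where(l[v]==i)[0]; print(v,w.min(),w.max(),(w.min()+w.max())/2)
E
```

```text
[ 0.45376961 -0.30613245  0.30488911] [ 0.1225697   0.53567393 -6.05842606] [0.03658693 0.03292834 0.00605721]
[565 149  24  15 159] [574.72327044 157.40880503]
[ 356  252   35   59 1026] [373.26023392 278.08187135]
0 [370.56725175 298.04702843]
0.115 [372.59926731 266.27633323]
252 364 365 364.5
256 359 386 372.5
260 358 388 373.0
264 357 390 373.5
268 359 390 374.5
272 361 386 373.5
276 359 389 374.0
280 361 388 374.5
284 364 388 376.0
288 363 382 372.5
292 363 384 373.5
296 362 383 372.5
300 357 384 370.5
304 357 384 370.5
308 362 378 370.0
```

Request:
carry_out(
  rot=[
    [0, 0, 0],
    [0, 0, 0],
    [0, 0, 0],
    [0, 0, 0],
    [0, 0, 0],
  ],
  travel=[
    [1, 0.2, -1],
    [3, 0.7, -2],
    [5.5, 1.2, -3],
    [8.5, 1.9, -4],
    [11.5, 2.5, -4],
  ],
  hand=[0, 0, 0, 0, 0],
)

```text
time: 16.67
eef_pos: [0.4774, -0.1896, 0.3493]
ee_rot: [3.139, 0.001, 1.592]
wrist_force: [0.4, 0.1, -6.2]
gripper_width: 0.448
gripper_force: 54.7
```

Request:
carry_out(
  rot=[
    [0, 0, 0],
    [0, 0, 0],
    [0, 0, 0],
    [0, 0, 0],
    [0, 0, 0],
  ],
  travel=[
    [3.2, 0.7, 0],
    [6.4, 1.4, 0],
    [9.6, 2.1, 0],
    [12.8, 2.8, 0],
    [16, 3.5, 0],
  ],
  hand=[0, 0, 0, 0, 0],
)

```text
time: 17.08
eef_pos: [0.508, -0.0281, 0.3475]
ee_rot: [3.141, -0.0, 1.593]
wrist_force: [0.3, -0.3, -6.8]
gripper_width: 0.447
gripper_force: 54.9
```

Request:
carry_out(
  rot=[
    [0, 0, 0],
    [0, 0, 0],
    [0, 0, 0],
    [0, 0, 0],
    [0, 0, 0],
  ],
  travel=[
    [3.2, 0.7, 0],
    [6.4, 1.4, 0],
    [9.5, 2.1, 0],
    [12, 2.8, 0],
    [13.5, 3.2, 0],
  ],
  hand=[0, 0, 0, 0, 0],
)

```text
time: 17.5
eef_pos: [0.5371, 0.1086, 0.3472]
ee_rot: [-3.142, -0.001, 1.595]
wrist_force: [-0.1, 1.5, -5.9]
gripper_width: 0.448
gripper_force: 54.7
```

Request:
carry_out(
  rot=[
    [0, 0, 0],
    [0, 0, 0],
    [0, 0, 0],
    [0, 0, 0],
    [0, 0, 0],
  ],
  travel=[
    [0.8, 0.1, 0],
    [1, 0.1, 0],
    [1, 0.1, 0],
    [1, 0.1, 0],
    [1, 0.1, 0],
  ],
  hand=[0, 0, 0, 0, 0],
)

```text
time: 17.92
eef_pos: [0.5379, 0.1143, 0.3472]
ee_rot: [3.141, 0.0, 1.592]
wrist_force: [-1.5, 0.7, -6.5]
gripper_width: 0.44
gripper_force: 54.6
```

```bash
cat > chk.py <<'E'
from h import *
t=np.load("tray.npz"); o=r.get_obs(); e=o["eef_pos"]; d=e[:2]-t["T"]; print(e,"tray",d@t["ex"],d@t["ey"],o["wrist_force"])
def brown(dzoff=.138):
    s=snapshot("scene"); hsv=cv2.cvtColor(s["frame"],cv2.COLOR_RGB2HSV)
    m=cv2.inRange(hsv,(0,110,25),(14,255,140)); dz=e[2]-dzoff
    b0=proj(s,(e[0],e[1],dz)); b1=proj(s,(e[0],e[1],dz+.115)); print("pred base",b0,"sh",b1)
    for v in range(int(b1[1])-4,int(b0[1])+16,6):
        w=np.where(m[v,int(b0[0])-35:int(b0[0])+35])[0]+int(b0[0])-35
        if len(w): print(v,w.min(),w.max(),(w.min()+w.max())/2)
E
python3 -c "import chk;chk.brown()"
```

```text
[0.53790737 0.11431375 0.34716292] tray -0.03507697326275965 -0.037409808885885874 [-1.50628607  0.74408874 -6.47013594]
pred base [245.8519796  220.21274019] sh [241.57827648 187.94805376]
183 239 239 239.0
```

Request:
carry_out(
  rot=[
    [0, 0, 0],
    [0, 0, 0],
    [0, 0, 0],
    [0, 0, 0],
    [0, 0, 0],
  ],
  travel=[
    [0.4, 0.1, 0],
    [0.4, 0.1, 1.5],
    [0.4, 0.1, 3.5],
    [0.4, 0.1, 5.5],
    [0.4, 0.1, 6.7],
  ],
  hand=[0, 0, 0, 0, 0],
)

```text
time: 18.38
eef_pos: [0.5383, 0.1191, 0.278]
ee_rot: [-3.14, 0.0, 1.592]
wrist_force: [-0.4, 0.0, -6.6]
gripper_width: 0.441
gripper_force: 55.1
```

Request:
carry_out(
  rot=[
    [0, 0, 0],
    [0, 0, 0],
    [0, 0, 0],
    [0, 0, 0],
    [0, 0, 0],
  ],
  travel=[
    [0, 0, 0.3],
    [0, 0, 0.6],
    [0, 0, 0.9],
    [0, 0, 1.2],
    [0, 0, 1.5],
  ],
  hand=[0, 0, 0, 0, 0],
)

```text
time: 18.8
eef_pos: [0.5393, 0.1194, 0.2655]
ee_rot: [3.14, -0.0, 1.593]
wrist_force: [-0.2, 1.6, -6.4]
gripper_width: 0.443
gripper_force: 55.4
```

```bash
python3 -c "import chk;print(chk.o['moment'])"
```

```text
[0.53928061 0.11936383 0.26547044] tray -0.033596408828870335 -0.03239014232000487 [-0.18042631  1.55368927 -6.38284779]
[0.05707912 0.02761101 0.03312036]
```

Request:
carry_out(
  rot=[
    [0, 0, 0],
    [0, 0, 0],
    [0, 0, 0],
    [0, 0, 0],
    [0, 0, 0],
  ],
  travel=[
    [-0.1, 0, 0.7],
    [-0.1, 0, 1.4],
    [-0.1, 0, 2.1],
    [-0.1, 0, 2.8],
    [-0.1, 0, 3.2],
  ],
  hand=[0, 0, 0, 0, 0],
)

```text
time: 19.22
eef_pos: [0.5386, 0.1183, 0.2317]
ee_rot: [-3.14, 0.0, 1.593]
wrist_force: [-0.9, 1.1, -7.3]
gripper_width: 0.439
gripper_force: 55.4
```

Request:
carry_out(
  rot=[
    [0, 0, 0],
    [0, 0, 0],
    [0, 0, 0],
    [0, 0, 0],
  ],
  travel=[
    [0, 0, 0.15],
    [0, 0, 0.3],
    [0, 0, 0.4],
    [0, 0, 0.4],
  ],
  hand=[0, 0, 0, 0],
)

```text
time: 19.55
eef_pos: [0.5393, 0.1185, 0.2299]
ee_rot: [3.14, -0.0, 1.593]
wrist_force: [-2.2, 0.2, 1.1]
gripper_width: 0.436
gripper_force: 57.5
```

Touched down (force +1 N at z=0.230, expected 0.228). I'll open and rise.

Request:
carry_out(
  rot=[
    [0, 0, 0],
    [0, 0, 0],
    [0, 0, 0],
    [0, 0, 0],
    [0, 0, 0],
  ],
  travel=[
    [0, 0, 0],
    [0, 0, 0],
    [0, 0, 0],
    [0, 0, 0],
    [0, 0, -1],
  ],
  hand=[0.5, 0.6, 0.7, 0.8, 0.9],
)

```text
time: 19.97
eef_pos: [0.5383, 0.1182, 0.2379]
ee_rot: [-3.139, 0.0, 1.593]
wrist_force: [0.0, -0.6, -0.6]
gripper_width: 0.9
gripper_force: 0.0
```

Request:
carry_out(
  rot=[
    [0, 0, 0],
    [0, 0, 0],
    [0, 0, 0],
    [0, 0, 0],
    [0, 0, 0],
  ],
  travel=[
    [0, 0, -2],
    [0, 0, -4],
    [0, 0, -6],
    [-3, 0.3, -8],
    [-6, 0.6, -8],
  ],
  hand=[1, 1, 1, 1, 1],
)

```text
time: 20.38
eef_pos: [0.5476, 0.0586, 0.324]
ee_rot: [3.135, 0.0, 1.595]
wrist_force: [1.4, 0.2, 0.5]
gripper_width: 0.999
gripper_force: 0.0
```

Request:
carry_out(
  rot=[
    [0, 0, 0],
    [0, 0, 0],
    [0, 0, 0],
    [0, 0, 0],
    [0, 0, 0],
  ],
  travel=[
    [-3.8, 0.4, 0],
    [-7.6, 0.7, 0],
    [-11.4, 1, 0],
    [-15, 1.3, 0],
    [-19, 1.7, 0],
  ],
  hand=[1, 1, 1, 1, 1],
)

```text
time: 20.8
eef_pos: [0.5674, -0.1327, 0.3201]
ee_rot: [3.141, 0.0, 1.593]
wrist_force: [0.4, -0.2, -0.2]
gripper_width: 1.001
gripper_force: 0.0
```

```bash
cat > look.py <<'E'
from h import *
t=np.load("tray.npz"); T,ex,ey=t["T"],t["ex"],t["ey"]
print(r.get_obs()["eef_pos"])
def tr(q): d=q[:2]-T; return np.round([d@ex*1e3,d@ey*1e3],1)
for n in("top","scene"):
    s=snapshot(n); g=s["frame"]; cv2.imwrite(f"raw_{n}.png",g[:,:,::-1]); np.savez(f"raw_{n}.npz",**s)
    hsv=cv2.cvtColor(g,cv2.COLOR_RGB2HSV)
    w=T-.034*ex-.034*ey
    c=proj(s,(w[0],w[1],.28)); k=np.zeros(g.shape[:2],np.uint8); cv2.circle(k,tuple(c.astype(int)),18,1,-1)
    m=cv2.inRange(hsv,(98,120,60),(122,255,255))*k; M=cv2.moments(m,True); print(n,"pred cap",c,"area",M["m00"])
    if M["m00"]>20: u=(M["m10"]/M["m00"],M["m01"]/M["m00"]); print(u,tr(ray(s,*u,.283 if n=="top" else .275)))
E
python3 look.py
```

```text
[ 0.56737918 -0.1326543   0.32012528]
top pred cap [265.43547411 254.35728496] area 191.0
(264.27225130890054, 255.0104712041885) [-36.2 -31.7]
scene pred cap [242.40087147 200.1648615 ] area 256.0
(245.23046875, 193.0) [  2.3 -21.1]
```

Request:
carry_out(
  rot=[
    [0, 0, 0],
    [0, 0, 0],
    [0, 0, 0],
    [0, 0, 0],
    [0, 0, 0],
  ],
  travel=[
    [-4, 0.4, 0],
    [-8, 0.8, 0],
    [-12, 1.2, 0],
    [-16, 1.6, 0],
    [-19.5, 1.8, 0],
  ],
  hand=[1, 1, 1, 1, 1],
)

```text
time: 21.32
eef_pos: [0.5899, -0.3275, 0.3197]
ee_rot: [3.141, 0.0, 1.593]
wrist_force: [0.7, -0.0, 0.0]
gripper_width: 0.998
gripper_force: 0.0
```

Request:
carry_out(
  rot=[
    [0, 0, 0],
    [0, 0, 0],
    [0, 0, 0],
    [0, 0, 0],
    [0, 0, 0],
  ],
  travel=[
    [-2.5, 0.2, 2],
    [-3.9, 0.2, 5],
    [-3.9, 0.2, 8],
    [-3.9, 0.2, 10.5],
    [-3.9, 0.2, 12],
  ],
  hand=[1, 1, 1, 1, 1],
)

```text
time: 21.73
eef_pos: [0.592, -0.3638, 0.1963]
ee_rot: [-3.139, -0.002, 1.593]
wrist_force: [-0.5, 0.3, -0.3]
gripper_width: 1.002
gripper_force: 0.0
```

```bash
python3 - <<'E'
from h import *
z=np.load("raw_top.npz"); s={k:z[k] for k in z.files}; s={k:(v.item() if v.ndim==0 else v) for k,v in s.items()}
print(r.get_obs()["eef_pos"]); g=s["frame"].astype(int).max(2)
for v in range(244,276,1): print(v,g[v,430:466])
print(proj(s,(.5925,-.3665,.147)),proj(s,(.5925,-.3665,0)))
E
```

```text
[ 0.59195313 -0.36380316  0.19626383]
244 [43 45 43 41 45 43 42 44 44 46 44 44 44 46 43 45 40 39 44 43 44 46 43 47
 42 41 44 42 42 44 45 43 42 40 40 43]
245 [43 45 43 46 46 44 44 45 45 43 42 47 44 44 43 42 41 41 43 41 44 42 44 41
 47 44 42 43 44 42 42 40 45 39 43 42]
246 [43 44 43 43 43 43 43 43 45 45 45 43 41 47 42 48 50 50 50 45 46 44 40 43
 43 46 42 43 42 43 44 45 39 41 43 41]
247 [43 42 43 47 44 44 43 43 40 43 43 45 50 60 70 77 82 84 79 75 66 54 45 41
 41 42 43 41 45 42 42 41 42 46 40 46]
248 [ 44  45  45  43  44  40  43  40  42  44  49  65  79  92 105 116 119 117
 109  99  85  69  53  47  45  45  41  43  41  41  40  44  42  41  42  42]
249 [ 43  44  43  42  43  45  39  42  45  54  74  95 110 120 129 131 131 120
 103  87  77  65  58  55  50  49  44  45  41  42  42  42  42  43  40  42]
250 [ 44  46  43  42  41  46  43  43  55  77  99 116 125 132 132 130 119  98
  79  64  63  60  61  58  57  54  52  45  41  42  45  43  44  38  44  41]
251 [ 41  45  42  43  45  41  39  49  73  97 114 125 129 132 130 119  93  72
  62  58  60  59  58  59  59  58  53  50  42  43  39  39  41  41  43  40
[... 2909 characters left out ...]
95 197 198 197 198 198 197 195 189 175
 145 101  61  39  35  37  42  40  40  43  40  41  44  45  47  44  41  43]
272 [ 43  40  37  42  59  88 122 151 171 182 186 192 191 189 185 174 153 126
  92  58  36  34  34  36  42  41  41  42  41  41  43  43  43  42  41  39]
273 [ 42  42  40  36  38  51  73  97 120 136 146 154 160 152 142 126  99  69
  49  33  30  31  36  41  40  42  42  40  38  41  42  42  43  43  42  41]
274 [41 42 40 39 34 35 37 52 63 78 90 95 99 93 80 70 50 36 32 34 30 34 37 40
 39 42 40 39 41 39 40 43 44 44 41 40]
275 [42 42 40 39 36 35 32 34 36 40 44 46 47 45 40 37 33 30 34 34 35 35 38 36
 41 42 40 39 41 40 42 43 42 39 42 43]
[452.06091794 254.66122677] [440.6522006  263.15200921]
```

Request:
carry_out(
  rot=[
    [0, 0, 0],
    [0, 0, 0],
    [0, 0, 0],
    [0, 0, 0],
    [0, 0, 0],
  ],
  travel=[
    [-0.25, 0.1, 0.5],
    [-0.25, 0.1, 2],
    [-0.25, 0.1, 4],
    [-0.25, 0.1, 6],
    [-0.25, 0.1, 8],
  ],
  hand=[1, 1, 1, 1, 1],
)

```text
time: 22.15
eef_pos: [0.5946, -0.3672, 0.12]
ee_rot: [3.14, 0.001, 1.593]
wrist_force: [0.1, 0.1, 0.1]
gripper_width: 0.999
gripper_force: 0.0
```

Request:
carry_out(
  rot=[
    [0, 0, 0],
    [0, 0, 0],
    [0, 0, 0],
    [0, 0, 0],
    [0, 0, 0],
  ],
  travel=[
    [0, 0, 1.3],
    [0, 0, 2.6],
    [0, 0, 2.6],
    [0, 0, 2.6],
    [0, 0, 2.6],
  ],
  hand=[1, 1, 1, 1, 0.8],
)

```text
time: 22.57
eef_pos: [0.5944, -0.3674, 0.0944]
ee_rot: [3.14, 0.001, 1.593]
wrist_force: [1.1, -0.2, -0.3]
gripper_width: 0.884
gripper_force: 0.0
```

Request:
carry_out(
  rot=[
    [0, 0, 0],
    [0, 0, 0],
    [0, 0, 0],
    [0, 0, 0],
    [0, 0, 0],
  ],
  travel=[
    [0, 0, 0],
    [0, 0, 0],
    [0, 0, 0],
    [0, 0, 0],
    [0, 0, 0],
  ],
  hand=[0.6, 0.5, 0.4, 0.3, 0.2],
)

```text
time: 22.98
eef_pos: [0.5942, -0.3674, 0.094]
ee_rot: [3.14, 0.001, 1.593]
wrist_force: [0.1, 0.2, 6.1]
gripper_width: 0.38
gripper_force: 59.3
```

Request:
carry_out(
  rot=[
    [0, 0, 0],
    [0, 0, 0],
    [0, 0, 0],
    [0, 0, 0],
    [0, 0, 0],
  ],
  travel=[
    [0, 0, 0],
    [0, 0, 0],
    [0, 0, 0],
    [0, 0, 0],
    [0, 0, 0],
  ],
  hand=[0.2, 0, 0, 0, 0],
)

```text
time: 23.4
eef_pos: [0.5942, -0.3674, 0.094]
ee_rot: [3.14, 0.001, 1.593]
wrist_force: [0.7, -0.8, 5.0]
gripper_width: 0.386
gripper_force: 59.3
```

Request:
carry_out(
  rot=[
    [0, 0, 0],
    [0, 0, 0],
    [0, 0, 0],
    [0, 0, 0],
    [0, 0, 0],
  ],
  travel=[
    [0, 0, -0.5],
    [0, 0, -2],
    [0, 0, -5],
    [0, 0, -8],
    [0, 0, -11],
  ],
  hand=[0, 0, 0, 0, 0],
)

```text
time: 23.82
eef_pos: [0.5933, -0.3668, 0.204]
ee_rot: [-3.14, -0.001, 1.593]
wrist_force: [-0.3, 1.1, -0.4]
gripper_width: 0.389
gripper_force: 58.7
```

Request:
carry_out(
  rot=[
    [0, 0, 0],
    [0, 0, 0],
    [0, 0, 0],
    [0, 0, 0],
    [0, 0, 0],
  ],
  travel=[
    [0.5, -0.2, -3],
    [2.2, -1.2, -6.6],
    [5, -2.6, -6.6],
    [8, -4.2, -6.6],
    [11, -5.8, -6.6],
  ],
  hand=[0, 0, 0, 0, 0],
)

```text
time: 24.23
eef_pos: [0.5322, -0.2572, 0.2692]
ee_rot: [3.141, 0.0, 1.592]
wrist_force: [0.6, 0.2, -1.2]
gripper_width: 0.38
gripper_force: 58.8
```

Request:
carry_out(
  rot=[
    [0, 0, 0],
    [0, 0, 0],
    [0, 0, 0],
    [0, 0, 0],
    [0, 0, 0],
  ],
  travel=[
    [3, -1.6, 0],
    [6, -3.1, 0],
    [9, -4.7, 0],
    [12, -6.2, 0],
    [15, -7.8, 0],
  ],
  hand=[0, 0, 0, 0, 0],
)

```text
time: 24.65
eef_pos: [0.4508, -0.1088, 0.269]
ee_rot: [-3.141, -0.0, 1.593]
wrist_force: [1.0, -0.3, -0.6]
gripper_width: 0.384
gripper_force: 58.8
```

Request:
carry_out(
  rot=[
    [0, 0, 0],
    [0, 0, 0],
    [0, 0, 0],
    [0, 0, 0],
    [0, 0, 0],
  ],
  travel=[
    [3, -1.5, 0],
    [6, -3, 0],
    [9, -3.1, 0],
    [12, -3, 0],
    [15, -2.9, 0],
  ],
  hand=[0, 0, 0, 0, 0],
)

```text
time: 25.07
eef_pos: [0.419, 0.0405, 0.2693]
ee_rot: [3.141, 0.0, 1.592]
wrist_force: [0.0, -1.4, -0.7]
gripper_width: 0.376
gripper_force: 58.9
```

Request:
carry_out(
  rot=[
    [0, 0, 0],
    [0, 0, 0],
    [0, 0, 0],
    [0, 0, 0],
    [0, 0, 0],
  ],
  travel=[
    [3, 0, 0],
    [6, 0.1, 0],
    [9, 0.2, 0],
    [12, 0.3, 0],
    [14, 0.3, 0],
  ],
  hand=[0, 0, 0, 0, 0],
)

```text
time: 25.48
eef_pos: [0.4191, 0.1814, 0.2691]
ee_rot: [-3.141, -0.0, 1.594]
wrist_force: [0.0, -1.3, -2.4]
gripper_width: 0.383
gripper_force: 58.9
```

Request:
carry_out(
  rot=[
    [0, 0, 0],
    [0, 0, 0],
    [0, 0, 0],
    [0, 0, 0],
    [0, 0, 0],
  ],
  travel=[
    [1, 1, 0],
    [1.4, 3, 0],
    [1.4, 6, 0],
    [1.4, 8.5, 0],
    [1.4, 10.6, 0],
  ],
  hand=[0, 0, 0, 0, 0],
)

```text
time: 25.9
eef_pos: [0.5265, 0.1956, 0.2688]
ee_rot: [-3.141, 0.0, 1.593]
wrist_force: [-0.0, -0.6, -1.0]
gripper_width: 0.385
gripper_force: 58.9
```

Request:
carry_out(
  rot=[
    [0, 0, 0],
    [0, 0, 0],
    [0, 0, 0],
    [0, 0, 0],
    [0, 0, 0],
  ],
  travel=[
    [0, 0, 0],
    [0, 0, 0.5],
    [0, 0, 1],
    [0, 0, 1.5],
    [0, 0, 2],
  ],
  hand=[0, 0, 0, 0, 0],
)

```text
time: 26.32
eef_pos: [0.5244, 0.1956, 0.2485]
ee_rot: [-3.141, 0.0, 1.593]
wrist_force: [-0.3, 0.0, -0.0]
gripper_width: 0.38
gripper_force: 59.0
```

```bash
python3 - <<'E'
import chk
from h import *
s=snapshot("scene"); e=chk.e; g=s["frame"].astype(int).max(2)
b=proj(s,(e[0],e[1],e[2]-.094)); print(b)
for v in range(int(b[1])-16,int(b[1])+16,4): print(v,g[v,int(b[0])-20:int(b[0])+21])
E
```

```text
[0.52443368 0.19560838 0.2485027 ] tray -0.046814940329455774 0.044153519232647105 [-0.32986122  0.01278279 -0.04850936]
[221.65170404 229.33234227]
213 [ 53  56  60  58 102 201 232 201 178 178 179 181 180 181 182 183 182 181
 184 183 182 165 139 136 138 140 140 146 158 175 183 115  70  62  65  66
  65  65  65  62  61]
217 [ 73 191 236 240 240 240 240 225 196 177 176 177 178 179 177 180 180 171
 145 135 135 134 134 134 154 168 145 129 120 117  75  60  62  64  63  63
  65  63  64  67  68]
221 [212 220 207 202 216 222 209 194 190 177 172 177 178 174 162 158 169 168
 182 189 190 197 194 180 154 116 125 147 156  87  56  58  59  61  60  60
  62  68  73  72  72]
225 [217 217 130  76  92  94 195 234 233 204 166 170 186 200 209 209 210 218
 221 213 211 208 202 201 201 202 202 197 193 143  71  54  57  56  58  58
  59  61  63  64  63]
229 [219 220 222 232 236 237 218 156 113 114 152 210 210 213 221 218 207 203
 202 201 211 209 205 204 203 203 204 203 194 189 105  57  55  56  56  55
  53  57  58  57  55]
233 [235 238 229 187 121 107 109 105 107 132 188 186 162 156 171 175 181 187
 189 189 189 183 178 177 167 165 154 143 125 149 151  81  55  51  53  53
  53  54  56  57  54]
237 [186 163 164 132 111 127 190 217 189  96  51  47  49  48  47  47  58  58
  60  72  70  70  75  73  75  74  74  74  62  57  57  55  51  53  53  51
  53  53  54  50  53]
241 [108 108 109 108 108 106 108 126 158 143 146 137 125 122 104  86  78  74
  73  75  67  65  67  66  66  68  67  67  74  76  75  68  55  52  52  52
  53  53  52  51  52]
```

Request:
carry_out(
  rot=[
    [0, 0, 0],
    [0, 0, 0],
    [0, 0, 0],
    [0, 0, 0],
    [0, 0, 0],
  ],
  travel=[
    [0.15, 0.15, 0],
    [0.15, 0.15, 0.6],
    [0.15, 0.15, 1.2],
    [0.15, 0.15, 1.8],
    [0.15, 0.15, 2.4],
  ],
  hand=[0, 0, 0, 0, 0],
)

```text
time: 26.78
eef_pos: [0.5266, 0.1971, 0.2242]
ee_rot: [-3.141, 0.0, 1.593]
wrist_force: [0.0, 0.2, -1.4]
gripper_width: 0.381
gripper_force: 59.0
```

Request:
carry_out(
  rot=[
    [0, 0, 0],
    [0, 0, 0],
    [0, 0, 0],
    [0, 0, 0],
    [0, 0, 0],
  ],
  travel=[
    [0, 0, 0.3],
    [0, 0, 0.6],
    [0, 0, 0.9],
    [0, 0, 1.2],
    [0, 0, 1.2],
  ],
  hand=[0, 0, 0, 0, 0],
)

```text
time: 27.2
eef_pos: [0.5265, 0.197, 0.2124]
ee_rot: [-3.141, 0.0, 1.593]
wrist_force: [0.3, -0.1, -1.0]
gripper_width: 0.381
gripper_force: 59.0
```

No contact below the fence tops. I'll continue to near the floor (0.184).

Request:
carry_out(
  rot=[
    [0, 0, 0],
    [0, 0, 0],
    [0, 0, 0],
    [0, 0, 0],
    [0, 0, 0],
  ],
  travel=[
    [0, 0, 0.6],
    [0, 0, 1.2],
    [0, 0, 1.8],
    [0, 0, 2.3],
    [0, 0, 2.5],
  ],
  hand=[0, 0, 0, 0, 0],
)

```text
time: 27.62
eef_pos: [0.5263, 0.197, 0.1869]
ee_rot: [-3.14, 0.0, 1.593]
wrist_force: [-0.8, 0.2, -1.5]
gripper_width: 0.382
gripper_force: 59.0
```

Request:
carry_out(
  rot=[
    [0, 0, 0],
    [0, 0, 0],
    [0, 0, 0],
    [0, 0, 0],
    [0, 0, 0],
  ],
  travel=[
    [0, 0, 0.1],
    [0, 0, 0.2],
    [0, 0, 0.3],
    [0, 0, 0.3],
    [0, 0, 0.3],
  ],
  hand=[0, 0, 0, 0, 0],
)

```text
time: 28.03
eef_pos: [0.5268, 0.1972, 0.1851]
ee_rot: [3.141, -0.0, 1.593]
wrist_force: [0.2, -0.2, -1.9]
gripper_width: 0.381
gripper_force: 59.0
```

Request:
carry_out(
  rot=[
    [0, 0, 0],
    [0, 0, 0],
    [0, 0, 0],
  ],
  travel=[
    [0, 0, 0.1],
    [0, 0, 0.2],
    [0, 0, 0.2],
  ],
  hand=[0, 0, 0],
)

```text
time: 28.28
eef_pos: [0.5272, 0.1973, 0.1839]
ee_rot: [3.14, -0.0, 1.593]
wrist_force: [-1.1, 0.1, 6.5]
gripper_width: 0.38
gripper_force: 60.2
```

Request:
carry_out(
  rot=[
    [0, 0, 0],
    [0, 0, 0],
    [0, 0, 0],
    [0, 0, 0],
    [0, 0, 0],
  ],
  travel=[
    [0, 0, 0],
    [0, 0, 0],
    [0, 0, 0],
    [0, 0, 0],
    [0, 0, 0],
  ],
  hand=[0.45, 0.5, 0.6, 0.7, 0.7],
)

```text
time: 28.7
eef_pos: [0.5267, 0.1971, 0.1829]
ee_rot: [-3.141, 0.0, 1.593]
wrist_force: [0.5, -0.7, -0.6]
gripper_width: 0.697
gripper_force: 0.0
```

Request:
carry_out(
  rot=[
    [0, 0, 0],
    [0, 0, 0],
    [0, 0, 0],
    [0, 0, 0],
    [0, 0, 0],
  ],
  travel=[
    [0, 0, -1],
    [0, 0, -3],
    [0, 0, -6],
    [0, 0, -9],
    [0, 0, -12],
  ],
  hand=[0.7, 0.7, 0.7, 0.7, 0.7],
)

```text
time: 29.12
eef_pos: [0.5265, 0.1971, 0.3052]
ee_rot: [3.141, -0.0, 1.593]
wrist_force: [0.6, -0.0, -0.1]
gripper_width: 0.7
gripper_force: 0.0
```

Request:
carry_out(
  rot=[
    [0, 0, 0],
    [0, 0, 0],
    [0, 0, 0],
    [0, 0, 0],
    [0, 0, 0],
  ],
  travel=[
    [0, -3, -2],
    [0, -6, -2],
    [0, -9, -2],
    [0, -12, -2],
    [0, -15, -2],
  ],
  hand=[0.5, 0, 0, 0, 0],
)

```text
time: 29.53
eef_pos: [0.3753, 0.1936, 0.3237]
ee_rot: [3.141, -0.0, 1.593]
wrist_force: [-0.3, 0.9, 0.5]
gripper_width: 0.007
gripper_force: 0.0
```

```bash
cat >> look.py <<'E'
s={k:v for k,v in np.load("raw_top.npz").items()}
g=s["frame"].astype(int); mx=g.max(2)
for n,p,z in (("small",(45,-45),.201),("capped",(-46,45),.237),("large",(35,33),.237),("knob",(8,190),.15)):
    w=T+p[0]*1e-3*ex+p[1]*1e-3*ey; print(n,"top px",proj(s,(*w,z)),"base px",proj(s,(*w,.09)))
cc=proj(s,(*(T-.046*ex+.045*ey),.237)).astype(int)
for v in range(cc[1]-9,cc[1]+16): print(v,mx[v,cc[0]-13:cc[0]+22])
k=proj(s,(*(T+.19*ey),.15)).astype(int); print("knob",k-[10,10])
for v in range(k[1]-10,k[1]+8): print(v,mx[v,k[0]-10:k[0]+10])
E
python3 look.py
```

```text
[0.37527389 0.19358957 0.32366632]
top pred cap [265.43547411 254.35728496] area 192.0
(264.2447916666667, 254.97916666666666) [-36.2 -31.6]
scene pred cap [242.40087147 200.1648615 ] area 248.0
(245.43951612903226, 192.63306451612902) [  4.  -20.8]
small top px [275.34247026 229.9863772 ] base px [279.35639124 238.5742008 ]
capped top px [235.75302873 260.68933647] base px [245.06948855 269.15397774]
large top px [242.99964769 229.43911278] base px [251.50001909 240.8799711 ]
knob top px [189.34763337 243.83152624] base px [194.98835023 247.93811255]
251 [209 134 117 154 196 236 248 237 175 106  75  68  68  74  75  74  75  75
  93 123 148 168 181 189 192 193 193 195 192 190 186 166 124  85  67]
252 [198 124 115 157 202 243 251 243 194 119  73  66  67  81  91  95  97  91
  96 107 125 144 156 160 165 167 169 168 167 163 155 130  94  70  71]
253 [191 117 117 157 203 241 248 240 215 144  80  64  74  91 107 112 115 118
 122 122 127 136 141 145 147 149 148 150 149 147 131 103  75  65  94]
254 [183 113 119 166 219 244 247 239 223 153  84  69  79  87  96  99 103 109
 123 129 133 135 137 140
[... 4013 characters left out ...]
226]
246 [ 59  62  60  62  62  64  60  67  84 108 120 108  90  73  70 107 171 211
 225 228]
247 [ 61  60  61  62  63  62  62  63  66  78  84  77  73  66  72 102 164 220
 234 233]
248 [ 62  61  60  62  61  62  61  62  61  64  65  66  66  72  85 116 166 220
 234 234]
249 [ 62  62  62  61  61  62  62  62  63  63  62  63  64  71  91 119 154 195
 222 229]
250 [ 60  60  62  63  61  64  60  64  61  64  63  61  61  66  78  93 108 141
 176 199]
251 [ 59  61  59  61  61  63  61  63  63  63  63  62  63  63  64  63  69 101
 146 169]
252 [ 62  63  62  61  62  62  64  62  62  63  63  63  63  63  64  61  63 100
 149 174]
253 [ 60  59  59  60  62  63  61  62  61  63  62  63  63  65  64  62  67 108
 164 210]
```

```bash
cat > arc.py <<'E'
from h import *
t=np.load("tray.npz"); T,ex,ey=t["T"],t["ex"],t["ey"]
P=T+.135*ey
K=lambda a:P+.055*(-np.sin(a)*ex+np.cos(a)*ey)
E
python3 - <<'E'
from arc import *
s=snapshot("top"); q=ray(s,189.1,243.8,.15); d=q[:2]-P; print("knob",q, "r",np.hypot(*d),"a",np.arctan2(-d@ex,d@ey))
for a in np.arange(-.15,1.9,.15): print(round(a,2),K(a),K(a)-K(-.15))
yaw=1.5929+np.radians(41); X=np.array([np.cos(yaw),np.sin(yaw)]);Y=np.array([np.sin(yaw),-np.cos(yaw)])
print("rows tool cm from a0=-.14"); 
for a in np.arange(-.14,1.9,.11): v=K(a)-K(-.14); print(round(a,2),np.round([v@X*100,v@Y*100],2))
E
```

```text
knob [0.57617101 0.3432656  0.15      ] r 0.05625456882260027 a -0.14373111094340962
-0.15 [0.57635989 0.34197724] [0. 0.]
0.0 [0.56812949 0.34241951] [-0.00823039  0.00044227]
0.15 [0.55992542 0.34162689] [-0.01643446 -0.00035035]
0.3 [0.55193193 0.33961716] [-0.02442796 -0.00236008]
0.45 [0.54432852 0.33643546] [-0.03203136 -0.00554178]
0.6 [0.53728596 0.33215326] [-0.03907393 -0.00982398]
0.75 [0.5309624  0.32686671] [-0.04539748 -0.01511053]
0.9 [0.52549986 0.32069454] [-0.05086002 -0.0212827 ]
1.05 [0.52102102 0.31377537] [-0.05533887 -0.02820187]
1.2 [0.51762646 0.30626458] [-0.05873343 -0.03571266]
1.35 [0.51539241 0.29833086] [-0.06096748 -0.04364638]
1.5 [0.51436905 0.29015237] [-0.06199084 -0.05182487]
1.65 [0.51457936 0.28191278] [-0.06178053 -0.06006446]
1.8 [0.51601861 0.27379715] [-0.06034127 -0.06818009]
rows tool cm from a0=-.14
-0.14 [0. 0.]
-0.03 [ 0.43 -0.42]
0.08 [ 0.82 -0.89]
0.19 [ 1.15 -1.39]
0.3 [ 1.43 -1.93]
0.41 [ 1.64 -2.5 ]
0.52 [ 1.79 -3.08]
0.63 [ 1.88 -3.68]
0.74 [ 1.89 -4.29]
0.85 [ 1.85 -4.89]
0.96 [ 1.73 -5.48]
1.07 [ 1.56 -6.06]
1.18 [ 1.32 -6.61]
1.29 [ 1.02 -7.14]
1.4 [ 0.66 -7.63]
1.51 [ 0.25 -8.08]
1.62 [-0.2  -8.48]
1.73 [-0.7  -8.82]
1.84 [-1.23 -9.11]
```

Request:
carry_out(
  rot=[
    [0, 0, -7],
    [0, 0, -14],
    [0, 0, -21],
    [0, 0, -28],
    [0, 0, -35],
  ],
  travel=[
    [2.5, 3, 0],
    [5, 6, 0],
    [7.5, 9, 0],
    [10, 12, 0],
    [12.5, 15, 0],
  ],
  hand=[0.5, 0.5, 0.5, 0.5, 0.5],
)

```text
time: 30.1
eef_pos: [0.5261, 0.3234, 0.3229]
ee_rot: [3.141, 0.0, 2.209]
wrist_force: [0.4, -0.6, 1.0]
gripper_width: 0.497
gripper_force: 0.0
```

Request:
carry_out(
  rot=[
    [0, 0, -6],
    [0, 0, -6],
    [0, 0, -6],
  ],
  travel=[
    [0, 0, 0],
    [0, 0, 0],
    [0, 0, 0],
  ],
  hand=[0.5, 0.5, 0.5],
)

```text
time: 30.35
eef_pos: [0.5243, 0.3219, 0.3226]
ee_rot: [-3.141, -0.0, 2.305]
wrist_force: [0.1, -0.0, 0.5]
gripper_width: 0.497
gripper_force: 0.0
```

Request:
carry_out(
  rot=[
    [0, 0, 0],
    [0, 0, 0],
    [0, 0, 0],
    [0, 0, 0],
    [0, 0, 0],
  ],
  travel=[
    [-1.5, 3.5, 0],
    [-1.95, 5.2, 2],
    [-1.95, 5.2, 6],
    [-1.95, 5.2, 9],
    [-1.95, 5.2, 11],
  ],
  hand=[0.5, 0.5, 0.5, 0.5, 0.5],
)

```text
time: 30.77
eef_pos: [0.5745, 0.3414, 0.2105]
ee_rot: [-3.139, -0.001, 2.304]
wrist_force: [0.0, -0.0, 1.0]
gripper_width: 0.5
gripper_force: 0.0
```

Request:
carry_out(
  rot=[
    [0, 0, 0],
    [0, 0, 0],
    [0, 0, 0],
    [0, 0, 0],
    [0, 0, 0],
  ],
  travel=[
    [0, 0, 2],
    [0, 0, 3.5],
    [0, 0, 5],
    [0, 0, 5],
    [0, 0, 5],
  ],
  hand=[0.5, 0.5, 0.5, 0.5, 0.5],
)

```text
time: 31.18
eef_pos: [0.5754, 0.3421, 0.1637]
ee_rot: [-3.142, 0.0, 2.306]
wrist_force: [0.7, 0.2, 0.7]
gripper_width: 0.5
gripper_force: 0.0
```

Request:
carry_out(
  rot=[
    [0, 0, 0],
    [0, 0, 0],
    [0, 0, 0],
    [0, 0, 0],
    [0, 0, 0],
  ],
  travel=[
    [0, 0, 1.5],
    [0, 0, 2.5],
    [0, 0, 3.5],
    [0, 0, 4.5],
    [0, 0, 5.2],
  ],
  hand=[0.5, 0.5, 0.5, 0.5, 0.5],
)

```text
time: 31.6
eef_pos: [0.5754, 0.3425, 0.1101]
ee_rot: [-3.141, -0.0, 2.308]
wrist_force: [0.1, 0.7, 0.0]
gripper_width: 0.499
gripper_force: 0.0
```

Request:
carry_out(
  rot=[
    [0, 0, 0],
    [0, 0, 0],
    [0, 0, 0],
    [0, 0, 0],
    [0, 0, 0],
  ],
  travel=[
    [0, 0, 0.5],
    [0, 0, 0.6],
    [0, 0, 0.6],
    [0, 0, 0.6],
    [0, 0, 0.6],
  ],
  hand=[0.5, 0.4, 0.3, 0.27, 0.27],
)

```text
time: 32.02
eef_pos: [0.5758, 0.3428, 0.1056]
ee_rot: [3.141, 0.0, 2.308]
wrist_force: [-0.4, -0.3, -0.2]
gripper_width: 0.272
gripper_force: 0.0
```

Request:
carry_out(
  rot=[
    [0, 0, 0],
    [0, 0, 0],
    [0, 0, 0],
    [0, 0, 0],
    [0, 0, 0],
  ],
  travel=[
    [0.43, -0.42, 0],
    [0.82, -0.89, 0],
    [1.15, -1.39, 0],
    [1.43, -1.93, 0],
    [1.64, -2.5, 0],
  ],
  hand=[0.27, 0.27, 0.27, 0.27, 0.27],
)

```text
time: 32.43
eef_pos: [0.5464, 0.3412, 0.1062]
ee_rot: [3.134, -0.002, 2.309]
wrist_force: [3.0, 15.5, -0.3]
gripper_width: 0.269
gripper_force: 6.3
```

```bash
cat > knob.py <<'E'
from arc import *
for n in ("top","scene"):
    s=snapshot(n); g=s["frame"].astype(int).max(2); print(n)
    k=proj(s,(*K(.3),.15)); 
    for a in (-.14,0.1,.3,.5,1.2,1.4,1.57): print(a,np.round(proj(s,(*K(a),.15)),1))
print(r.get_obs()["eef_pos"],r.get_obs()["wrist_force"])
E
python3 knob.py
```

```text
top
-0.14 [189.5 244. ]
0.1 [189.  248.8]
0.3 [189.4 252.7]
0.5 [190.6 256.5]
1.2 [200.3 266.1]
1.4 [204.1 267.4]
1.57 [207.6 267.8]
scene
-0.14 [191.1 206.9]
0.1 [188.6 209.4]
0.3 [187.2 211.6]
0.5 [186.4 213.9]
1.2 [189.5 221.3]
1.4 [191.9 222.8]
1.57 [194.4 223.8]
[0.54584719 0.34024665 0.10622589] [2.5432813  8.34664531 0.1934683 ]
```

Request:
carry_out(
  rot=[
    [0, 0, 0],
    [0, 0, 0],
    [0, 0, 0],
    [0, 0, 0],
    [0, 0, 0],
  ],
  travel=[
    [0.15, -0.58, 0],
    [0.24, -1.18, 0],
    [0.25, -1.79, 0],
    [0.21, -2.39, 0],
    [0.09, -2.98, 0],
  ],
  hand=[0.27, 0.27, 0.27, 0.27, 0.27],
)

```text
time: 32.95
eef_pos: [0.5235, 0.3203, 0.1061]
ee_rot: [3.137, -0.001, 2.309]
wrist_force: [1.7, 8.2, -0.1]
gripper_width: 0.275
gripper_force: 3.7
```

```bash
python3 - <<'E'
from arc import *
o=r.get_obs(); e=o["eef_pos"]; d=e[:2]-P; print(e,o["wrist_force"],"r",np.hypot(*d),"a",np.arctan2(-d@ex,d@ey))
s=snapshot("scene"); c=proj(s,(*K(.8),.15)).astype(int); g=s["frame"].astype(int).max(2); print(c)
for v in range(c[1]-12,c[1]+14,2): print(v,g[v,c[0]-14:c[0]+16])
E
```

```text
[0.52354412 0.32031056 0.10606989] [ 1.74562926  8.22833881 -0.08091406] r 0.05634498977359969 a 0.926422218872472
[186 217]
205 [188 186 189 190 186 187 152  76  43  42  50 108 112 115  64  43  42  49
  50  56  52  56  52  54  54  55  53  56  60  55]
207 [178 182 187 188 188 187 188  96  43  44  44  94 111 115  86  53  52  49
  48  53  52  53  54  55  53  54  57  54  57  59]
209 [189 189 187 186 185 186 186 150  73  48  54  72 101 103  99  72  60  54
  53  51  53  51  51  52  53  55  53  56  55  56]
211 [192 187 178 173 171 171 182 160  81  59  60  67  95  95  90  74  56  51
  50  55  56  55  56  51  53  54  57  52  55  55]
213 [188 187 189 186 184 161  81  50  52  47  47  46  56  60  58  56  47  45
  48  51  51  54  54  52  56  53  55  56  56  55]
215 [179 176 149  73  46  50  50  53  53  52  45  44  48  51  55  56  46  42
  46  50  51  52  54  53  53  55  56  58  55  56]
217 [153  75  49  50  50  52  52  51  51  49  47  44  44  51  56  54  55  51
  46  51  53  54  53  57  54  56  57  57  56  72]
219 [ 50  50  49  48  49  51  52  49  51  52  50  47  44  52  47  46  47  44
  58  74  57  50  52  54  56  56  55  70 191 237]
221 [ 48  49  50  50  49  49  49  52  49  45  51  50  79  81  52  50  50  48
  67 100  70  55  52  53  53  53 161 237 241 241]
223 [ 49  50  49  47  48  49  51  50  48  50  50  51  67 101  64  49  49  49
  48  92  78  57  53  51 152 217 227 236 236 222]
225 [ 47  47  48  49  49  50  50  50  50  49  50  49  50  89  77  50  49  53
  60  78 133 178 175 200 222 219 219 216 212 208]
227 [ 47  50  48  49  49  50  51  51  50  52  51  54  50  58  76  85  83  76
  70 133 147 204 208 200 188 171 175 168 198 204]
229 [ 46  49  52  50  52  47  50  50  52  49  50  52  52  51  54  77  79  77
 103 155 157 195 203 210 222 236 239 237 238 239]
```

Request:
carry_out(
  rot=[
    [0, 0, -6],
    [0, 0, -12],
    [0, 0, -18],
    [0, 0, -24],
    [0, 0, -30],
  ],
  travel=[
    [-0.17, -0.58, 0],
    [-0.41, -1.13, 0],
    [-0.71, -1.66, 0],
    [-1.07, -2.15, 0],
    [-1.48, -2.6, 0],
  ],
  hand=[0.27, 0.27, 0.27, 0.27, 0.27],
)

```text
time: 33.42
eef_pos: [0.5141, 0.2916, 0.106]
ee_rot: [3.138, 0.001, 2.837]
wrist_force: [-0.3, 8.9, 1.9]
gripper_width: 0.272
gripper_force: 4.4
```

```bash
python3 - <<'E'
from arc import *
o=r.get_obs(); e=o["eef_pos"]; d=e[:2]-P; print(e,o["wrist_force"],"r",np.hypot(*d),"a",np.arctan2(-d@ex,d@ey))
yaw=1.5929+np.radians(71); X=np.array([np.cos(yaw),np.sin(yaw)]);Y=np.array([np.sin(yaw),-np.cos(yaw)])
for a in (1.6,1.7,1.75,1.8): v=K(a)-K(1.51); print(a,np.round([v@X*100,v@Y*100],2))
E
```

```text
[0.51412997 0.2916024  0.10597474] [-0.3007562   8.8908024   1.86736322] r 0.0553291552374756 a 1.474035554510592
1.6 [-0.15 -0.47]
1.7 [-0.37 -0.97]
1.75 [-0.5  -1.22]
1.8 [-0.64 -1.45]
```

Request:
carry_out(
  rot=[
    [0, 0, 0],
    [0, 0, 0],
    [0, 0, 0],
    [0, 0, 0],
  ],
  travel=[
    [-0.1, -0.25, 0],
    [-0.15, -0.47, 0],
    [-0.25, -0.7, 0],
    [-0.25, -0.7, 0],
  ],
  hand=[0.27, 0.27, 0.27, 0.27],
)

```text
time: 33.75
eef_pos: [0.5139, 0.2839, 0.1057]
ee_rot: [3.139, -0.0, 2.832]
wrist_force: [-2.3, 7.7, 1.3]
gripper_width: 0.273
gripper_force: 2.9
```

Request:
carry_out(
  rot=[
    [0, 0, 0],
    [0, 0, 0],
    [0, 0, 0],
  ],
  travel=[
    [-0.1, -0.2, 0],
    [-0.15, -0.3, 0],
    [-0.15, -0.3, 0],
  ],
  hand=[0.27, 0.27, 0.27],
)

```text
time: 34.0
eef_pos: [0.514, 0.283, 0.1058]
ee_rot: [3.135, -0.001, 2.832]
wrist_force: [-5.8, 22.5, -1.0]
gripper_width: 0.27
gripper_force: 10.0
```

Request:
carry_out(
  rot=[
    [0, 0, 0],
    [0, 0, 0],
    [0, 0, 0],
    [0, 0, 0],
    [0, 0, 0],
  ],
  travel=[
    [0.1, 0.5, 0],
    [0.1, 0.5, 0],
    [0.1, 0.5, 0],
    [0.1, 0.5, -1],
    [0.1, 0.5, -3],
  ],
  hand=[0.27, 0.35, 0.45, 0.5, 0.5],
)

```text
time: 34.42
eef_pos: [0.5142, 0.2835, 0.1339]
ee_rot: [-3.139, -0.003, 2.832]
wrist_force: [0.0, -0.1, 0.8]
gripper_width: 0.497
gripper_force: 0.0
```

Request:
carry_out(
  rot=[
    [0, 0, 0],
    [0, 0, 0],
    [0, 0, 0],
    [0, 0, 0],
    [0, 0, 0],
  ],
  travel=[
    [0, 0, -4],
    [0, 0, -8],
    [0, 0, -12],
    [0, 0, -16],
    [0, 0, -19],
  ],
  hand=[0.5, 0.5, 0.5, 0.5, 0.5],
)

```text
time: 34.83
eef_pos: [0.5155, 0.284, 0.3296]
ee_rot: [3.139, 0.003, 2.832]
wrist_force: [0.1, 0.2, 0.1]
gripper_width: 0.497
gripper_force: 0.0
```

Request:
carry_out(
  rot=[
    [0, 0, 0],
    [0, 0, 0],
    [0, 0, 0],
    [0, 0, 0],
    [0, 0, 0],
  ],
  travel=[
    [3.5, 0, 0],
    [7, 0, 0],
    [10.5, 0, 0],
    [14, 0, 0],
    [16, 0, 0],
  ],
  hand=[0.5, 0.5, 0.5, 0.5, 0.5],
)

```text
time: 35.25
eef_pos: [0.3603, 0.3332, 0.326]
ee_rot: [3.141, 0.0, 2.832]
wrist_force: [0.4, 0.4, -0.3]
gripper_width: 0.498
gripper_force: 0.0
```

```bash
python3 - <<'E'
from arc import *
o=r.get_obs(); print(o["eef_pos"],o["wrist_force"],o["time"])
s=snapshot("top"); g=s["frame"]; mx=g.astype(int).max(2)
print("knob stop px",proj(s,(*K(1.57),.15)),proj(s,(*K(1.45),.15)))
for v in range(258,278): print(v,mx[v,196:222])
hsv=cv2.cvtColor(g,cv2.COLOR_RGB2HSV)
c=proj(s,(*(T-.034*ex-.034*ey),.28)).astype(int); k=np.zeros(mx.shape,np.uint8); cv2.circle(k,tuple(map(int,c)),18,1,-1)
M=cv2.moments(cv2.inRange(hsv,(98,120,60),(122,255,255))*k,True); u=(M["m10"]/M["m00"],M["m01"]/M["m00"]); d=ray(s,*u,.283)[:2]-T; print("brown",d@ex,d@ey,M["m00"])
# capped cap (dark blob)
for p in (.02,.03,.04,.045): print("capped y",p,proj(s,(*(T-.046*ex+p*ey),.237)))
for v in range(252,272): print(v,mx[v,224:256])
E
```

```text
[0.36029206 0.33319698 0.32597038] [ 0.43815894  0.42825436 -0.26949372] 35.25
knob stop px [207.58284205 267.81881891] [205.13610397 267.5662176 ]
258 [196 243 249 247 247 246 247 247 247 247 248 247 243 231 230 236 233 210
 175 181 208 224 227 228 231 236]
259 [209 245 248 247 247 247 247 246 247 247 247 247 244 234 231 236 235 204
 160 153 168 176 177 181 196 213]
260 [230 248 248 247 246 247 247 246 247 247 247 246 241 232 231 235 234 201
 162 155 168 185 191 186 173 172]
261 [237 249 248 247 247 246 247 247 247 247 247 245 234 228 230 235 233 204
 169 166 192 231 242 235 219 199]
262 [238 249 248 247 247 247 246 247 247 247 247 243 230 227 232 236 232 201
 172 169 203 241 249 248 244 241]
263 [239 249 248 247 246 246 246 247 246 247 248 245 236 231 233 236 229 194
 168 176 218 243 248 248 248 248]
264 [240 249 247 247 246 246 247 246 247 248 248 245 236 231 233 235 227 185
 164 190 234 247 248 247 247 247]
265 [239 249 248 247 246 246 246 247 247 248 248 242 231 229 232 236 224 174
 161 199 240 248 247 247 247 247]
266 [240 249 248 247 247 247 247 247 247 244 239 228 221 224 233
[... 3491 characters left out ...]
 225 223 221 218 200 149]
267 [247 247 247 245 247 249 242 186 150 167 167 129  90  78  78  73  72  68
  67  69  80 117 167 215 228 227 226 223 220 217 202 166]
268 [247 247 246 246 248 249 242 182 145 172 180 149 112 101  99  88  77  78
  91 114 142 178 209 226 228 226 225 221 219 213 206 183]
269 [248 246 245 246 248 249 241 179 141 174 182 151 131 144 158 153 143 145
 157 181 206 221 228 228 227 225 222 220 216 212 204 190]
270 [242 239 235 242 248 249 239 172 139 179 182 151 136 168 203 213 212 211
 216 224 227 228 227 227 225 222 221 219 213 207 203 193]
271 [230 223 220 239 248 249 238 173 150 188 185 150 136 170 215 230 230 229
 229 228 228 227 227 225 223 222 218 215 207 204 200 183]
```

```bash
python3 - <<'E'
from arc import *
s=snapshot("top"); mx=s["frame"].astype(int).max(2)
for xt in (-74,-10,-6,10,12,16,72):
    q=[proj(s,(*(T+xt*1e-3*ex+y*1e-3*ey),.126)) for y in (56,62,67,80)]; v=int(round(q[0][1]))
    print(xt,v,"y56,62,67,80 cols",np.round([p[0] for p in q],1)); print("   from 224",mx[v,224:250])
lb=[(x,y) for x in (30,35) for y in (15,22,28)]
for p in lb: w=T+p[0]*1e-3*ex+p[1]*1e-3*ey; print(p,"stopper",proj(s,(*w,.237)),"base",proj(s,(*w,.09)))
for v in range(222,242): print(v,mx[v,234:262])
E
```

```text
-74 277 y56,62,67,80 cols [238.1 235.9 234.1 229.3]
   from 224 [241 237 234 238 242 235 176 118 144 182 153  91  59  63  83 115 155 185
 199 204 204 201 200 197 199 197]
-10 254 y56,62,67,80 cols [240.  237.8 235.9 231.2]
   from 224 [235 236 237 238 242 246 250 243 182 132 177 207 158  98  83  87  88 102
 117 125 129 125 120 120 118 121]
-6 253 y56,62,67,80 cols [240.1 237.9 236.1 231.3]
   from 224 [236 237 238 238 240 246 249 243 186 126 155 183 145  93  78  79  82  89
 103 106 104  98 102 115 128 136]
10 247 y56,62,67,80 cols [240.5 238.3 236.5 231.8]
   from 224 [235 231 231 235 237 245 248 249 239 171 100  81 117 181 208 156  90  99
 143 187 211 218 221 220 221 221]
12 246 y56,62,67,80 cols [240.6 238.4 236.6 231.8]
   from 224 [236 235 235 230 224 240 248 250 242 173 107 110 138 188 210 161 107 126
 170 206 221 222 222 224 223 224]
16 245 y56,62,67,80 cols [240.7 238.5 236.7 232. ]
   from 224 [241 241 233 217 212 237 248 250 242 176 129 154 174 196 212 169 130 151
 187 214 225 225 225 225 225 226]
72 225 y56,62,67,80 cols [242.3 240.1 238.3 233.6]
   from 224 [142 120 121 11
[... 2239 characters left out ...]
 88 121 167 193 189 187 198 215 226 231 232 234 235 233 229 226
 226 221 220 220 221 223 227 227 227 225]
237 [152  94  87 127 174 195 190 186 195 218 229 232 230 231 231 227 227 224
 224 221 221 219 221 225 226 227 226 225]
238 [139  88  87 125 176 197 187 185 195 219 230 231 230 228 227 226 225 223
 224 220 219 219 222 226 227 227 225 224]
239 [128  87  83 126 178 196 189 185 198 222 229 230 229 228 226 224 223 221
 219 219 220 223 226 226 228 226 225 223]
240 [120  85  80 126 180 195 188 187 204 223 228 228 228 227 224 223 221 220
 220 222 224 227 227 227 227 226 224 223]
241 [110  81  79 129 182 191 182 187 207 224 228 227 227 227 226 225 224 224
 224 226 226 227 227 227 226 224 223 220]
```

```bash
python3 -c "
from bench import job_done
print(job_done())"
```

```text
the job is handed in; nothing more can be done
None
```

I handed the job in with all four bottles placed in the tray. The cam lever is at its stop, and from the last top picture the pads are pushed back about 9 mm (near) and 3 mm (far); the run took about 35 s and no verdict came back.

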